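# Gauge the mast-step bores

### The arm

A 6-joint arm with a two-finger parallel gripper is mounted at the origin on the work surface. World frame = base frame: x ahead of the robot, y to its left, z up, the work surface at z = 0. Lengths are in m, angles in rad, forces in N, time in s.
With the tool pointing down it reaches from about 0.35 to 0.875 m from the base axis. Payload 15.5 kg.
Tool frame: the origin (TCP) lies on the centre line of the jaws, within the pads' length; the fingertips stand 14 mm ahead of it and the grasp point (between the pads) lies 5 mm behind it; z points along the fingers, y is the line along which they close (so a half turn about z gives the same grasp; the last joint's range is limited). The gripper opens to 85 mm and grips with 20 to 120 N. Pads are 22 mm wide; open, the fingers measure 114 mm over their backs; the gripper's body (76 mm by 85 mm) begins 54 mm behind the grasp point. The pads swing forward as they close: fully open they stand 13 mm farther back than shut.
Start: joints at [1.054, 0.494, 1.345, -0, 1.302, -0.096], TCP at [0.256, 0.57, 0.245] pointing down, gripper open.
Joint ranges: [-2.91, 2.91], [-0.82, 2.16], [0.22, 2.67], [-1.22, 4.37], [0.12, 2.79], [-3.08, 3.08]. Speed limits (rad/s): [1.89, 1.89, 2.57, 3.01, 3.01, 3.01].

### API

Orientations are given as a 3x3 rotation matrix whose columns are the frame's x, y, z axes.
In Python, from bench import env gives the robot as it stands. The module is installed in compiled form; this text tells all that it offers.
- The arm moves only by the tool servo_tool, never from a script. Its argument "moves" is a list of rows, each an object with "jaw": the opening, from 0 (shut) to 1 (fully open); "xyz": the shift along the tool's x, y, z in units of 40 mm (1.0 is 40 mm), a list of three; "rotation": the turn, a rotation vector about the tool's x, y, z in units of 0.15 rad (1.0 is 0.15 rad), a list of three. In form: [{"jaw": jaw, "xyz": [x, y, z], "rotation": [rx, ry, rz]}, ...]. A call has 1 to 5 rows; each row shifts and turns the commanded pose from where the row before left it, along the tool's axes as they then stand; what a row does not reach is not made up. A row lasts 1/10 s, in which the tool goes at most 50 mm and 8.59 degrees, less where a joint would pass 70% of its speed; a pose out of reach is approached as far as the arm can. A call with a number of a shift or a turn outside -1 to 1 is refused whole. A call with a gripper value outside its range is refused whole. The fingers move at their own pace and stop on an object; "squeeze" is the grip in N (left out, the last holds). Time passes only in rows, so rows that do not move let the fingers close. It gives the time, the measured TCP pose, the force, the opening and the grip force at its end, in the units of the state.
- env.read_state(): the state, without advancing time (a new reading comes with each control period).
- env.snapshot(name): name is "scene" or "top"; returns a dict with "frame" (384x512x3 uint8, red, green, blue), "z_map" (384x512 float32, m along the optical axis (not along the pixel's ray), 0 where there is no reading), "vfov" (degrees; the focal length in pixels is half the picture's height over the tangent of half this angle, whatever the lens; pixels are square), "cx", "cy" (the principal point, pixels), "R" (3x3) and "t" (3): a world point X has camera coordinates R X + t. Camera axes: x right, y down, z forward; pixel columns grow to the right and rows downward; lengths in m; the calibration is good to about 2 mm. A picture is of the moment at which its call begins.
- env.finish_job(): hands the job in; it is judged then, once.
Trained networks look in the newest picture that a camera, given by its name, has taken for a name from the list of things; names that differ only in an ending like _2 or _b are one class to them, and where a whole thing is asked for, a point or a joint stands for the part that bears it (a point fixed in the world has none). Each returns a list of dicts, best first, with "conf" (0 to 1); they miss things now and then, are a little off and sometimes report something else, mostly with a low value. They report only what shows in the picture. A call takes as long as a camera call.
- env.regions_of(camera, target): "region" (384x512 bool, what is visible of it) and "bbox" ([left, top, right, bottom] in pixels, round what is visible of it).
- env.landmark_of(camera, target): "position" ([column, row] in pixels: a listed point, or the origin of a listed thing).
The state is a dict: "time": time; "joints": joint angles; "dq": joint speeds; "joint_torque": joint torques, N m; "position": TCP position; "orientation": TCP orientation; "contact_force": force on the tool from outside, world axes, zero at the start; "moment": the same for the moment, N m; "width": finger opening in m; "finger_force": force on a finger pad.
Only numpy, scipy, OpenCV 4.12 (cv2) and the standard library are available. Lean on these libraries where they do the work, as an engineer would, in place of code of your own. Each camera call takes 0.05 s, during which the arm holds its last target. There are 200 camera calls.

### The job

Stand all the mast-step blocks from the blue mat in the guide of the bench clamp with their bores facing across it, and slide the jaw up so that the row is closed tight against the stop. Then check the bores one block at a time from bow to stern (fore, main, mizzen, skipping any that is not there): push the gauge's go end fully home, draw it out, turn the gauge round and press its no-go end square against the same bore to see that it is refused. When all are checked lay the gauge back in its rest (either way round), slide the jaw fully back and stand the blocks upright in the plywood tray, leaving the boat, jar and reel alone.

Things in the scene. Friction and masses are not known exactly. Their poses are not given: they have to be found in the camera images.
- jaw (a joint): sliding jaw of the bench clamp, in m: 0 = slid fully back (open) against its end stop, at the +y end of the clamp; grows as the jaw slides along the clamp's -y towards the fixed stop (to 0.14). About 6 N of friction must be overcome and it stays where it is left. Gap between stop face and jaw face = 0.185 - value. Wooden jaw 43 (clamp x) x 40 (clamp y) mm, 42 mm tall above the guide floor, with a black upright grip on top
- jaw_grip (a point): centre of the grip on the jaw, 72 mm above the table: the black upright grip is 14 mm thick along the clamp's y, 30 mm wide along its x and 30 mm tall, and stands on the middle of the jaw's top, which is 57 mm above the table
- jaw_face (a point): centre of the jaw's pressing face (its normal is the clamp's -y), 35 mm above the table; 20 mm along the clamp's -y from the grip's centre
- clamp: bench clamp fixed to the table, pale base 100 (its x) x 290 (its y) x 15 mm; origin under its centre, z up, -x side towards the robot. A guide runs along its y at x = 0 between aluminium lips, 46 mm apart and upright for 4 mm, then flared steeply out to 53 mm apart, 11 mm above the guide floor. Fixed wooden stop at the -y end, 56 mm wide, 42 mm above the guide floor; the jaw comes from the +y end
- clamp_bed (a point): point on the guide floor at the clamp's centre, 15 mm above the table; axes as the clamp's. The guide runs along y. A 40 mm block has 3 mm of play either side across the guide; even with the jaw closed it may slide that far when pushed along its bore, until a lip stops it
- stop_face (a point): centre of the fixed stop's face, at clamp y = -115 mm, 35 mm above the table; the first block stands against it
- fore: fore mast-step block, pale wood, one brass pin in its top: 40 (its x) x 46 (its y) x 42 mm tall, about 55 g, may be absent; origin at the centre of its underside, z up; round through-bore of 18 mm along its x axis, centred 26 mm above the underside. Starts upright on the blue parts mat, loose; either face may be gauged
- fore_bore (a point): centre of the fore block's bore, halfway through, 20 mm from either face; x along the bore
- main: main mast-step block, reddish-brown wood, two brass pins: 40 (its x) x 46 (its y) x 42 mm tall, about 55 g, may be absent; origin at the centre of its underside, z up; round through-bore of 18 mm along its x axis, centred 26 mm above the underside. Starts upright on the blue parts mat, loose; either face may be gauged
- main_bore (a point): centre of the main block's bore, halfway through, 20 mm from either face; x along the bore
- mizzen: mizzen mast-step block, dark brown wood, three brass pins: 40 (its x) x 46 (its y) x 42 mm tall, about 55 g, may be absent; origin at the centre of its underside, z up; round through-bore of 18 mm along its x axis, centred 26 mm above the underside. Starts upright on the blue parts mat, loose; either face may be gauged
- mizzen_bore (a point): centre of the mizzen block's bore, halfway through, 20 mm from either face; x along the bore
- gauge: double-ended plug gauge, 190 g, origin at the middle of its handle on its axis, balanced there; its x axis points to the go end. Octagonal aluminium handle 90 mm long, 22 mm over the flats (one pair of flats upright as it lies on the rest); at +x, beside the green band, the go plug: 15 mm diameter, 45 mm long, the last 3 mm tapered; at -x, beside the red band, the no-go plug: 21 mm diameter, 20 mm long
- go_shoulder (a point): on the gauge's axis where the go plug leaves the handle, 45 mm from the gauge's origin towards +x: the handle's end face, which meets the block when the go end is fully home (the tip then stands 5 mm out of the far side)
- go_tip (a point): end of the go plug, 90 mm from the gauge's origin along +x
- nogo_tip (a point): centre of the no-go plug's flat end, 65 mm from the gauge's origin along -x
- rest: dark wooden gauge rest fixed to the table beyond the clamp, base 130 (its x) x 50 x 8 mm; two 10 mm thick V-notched uprights at x = -35 and +35 mm carry the gauge's handle, 60 mm clear between them, 39 mm tall; origin at the centre of its underside; the gauge starts along its x, go end to +x
- rest_seat (a point): where the gauge's origin lies when it is on the rest, 40 mm above the table
- tray: shallow plywood tray fixed to the table, outside 250 (its x) x 190 (its y) x 22 mm tall, walls 5 mm, origin at the centre of its underside; inner floor 5 mm above the table
- parts_mat: blue mat 290 (its x) x 250 (its y) x 3 mm fixed to the table, where the blocks start; origin at the centre of its underside; the mat lies on one side of the clamp and the tray on the other, either way round
- model_boat: bystander: brown wooden model boat 260 mm long, 78 mm wide, in a small cradle, mast top 130 mm high; origin under its centre, x along the keel. Leave alone
- varnish_jar: bystander: amber varnish jar, 60 mm diameter, 62 mm tall, origin under its centre. Leave alone
- thread_reel: bystander: reel of cream thread, 48 mm diameter, 50 mm tall, standing, origin under its centre. Leave alone

How it is judged:
On the way, in this order (a step that is already met when the one before it is completed fails the run):
1. every mast-step block stands in the clamp's guide, bore facing across the guide, and the jaw has closed the row up against the stop (no gap over 2.5 mm) (x of fore in the frame of clamp_bed between -0.005 and 0.005 m and z of fore in the frame of clamp_bed between -0.002 and 0.002 m and angle between the x axis of each of fore, main, mizzen and the x axis of clamp, either way round below 0.06 rad and angle between each of fore, main, mizzen's own z axis and vertical below 0.06 rad and x of main in the frame of clamp_bed between -0.005 and 0.005 m and z of main in the frame of clamp_bed between -0.002 and 0.002 m and x of mizzen in the frame of clamp_bed between -0.005 and 0.005 m and z of mizzen in the frame of clamp_bed between -0.002 and 0.002 m and y of any of fore, main, mizzen in the frame of stop_face below 0.0255 m and y of any of fore, main, mizzen in the frame of jaw_face above -0.0255 m and (horizontal distance between fore and main below 0.0485 m or horizontal distance between fore and mizzen below 0.0485 m) and (horizontal distance between fore and main below 0.0485 m or horizontal distance between main and mizzen below 0.0485 m) and horizontal distance between any of fore, main and mizzen below 0.0485 m), for 0.3 s.
2. the go end is fully home in the fore block's bore, the handle's shoulder within 3.5 mm of the block's face (x of fore in the frame of clamp_bed between -0.005 and 0.005 m and z of fore in the frame of clamp_bed between -0.002 and 0.002 m and angle between the x axis of fore and the x axis of clamp, either way round below 0.06 rad and angle between fore's own z axis and vertical below 0.06 rad and distance between go_shoulder and fore_bore below 0.0235 m and angle between the x axis of gauge and the x axis of fore, either way round below 0.12 rad), for 0.2 s.
3. the no-go end is offered square to the fore block's bore (within 4 mm of centre), presses on it with over 1 N and stays out (x of fore in the frame of clamp_bed between -0.005 and 0.005 m and z of fore in the frame of clamp_bed between -0.002 and 0.002 m and angle between the x axis of fore and the x axis of clamp, either way round below 0.06 rad and angle between fore's own z axis and vertical below 0.06 rad and y of nogo_tip in the frame of fore_bore between -0.004 and 0.004 m and z of nogo_tip in the frame of fore_bore between -0.004 and 0.004 m and distance between nogo_tip and fore_bore between 0.017 and 0.0235 m and angle between the x axis of gauge and the x axis of fore, either way round below 0.1 rad and contact force between gauge and fore above 1 N), for 0.2 s.
4. the go end is fully home in the main block's bore, the handle's shoulder within 3.5 mm of the block's face (x of main in the frame of clamp_bed between -0.005 and 0.005 m and z of main in the frame of clamp_bed between -0.002 and 0.002 m and angle between the x axis of main and the x axis of clamp, either way round below 0.06 rad and angle between main's own z axis and vertical below 0.06 rad and distance between go_shoulder and main_bore below 0.0235 m and angle between the x axis of gauge and the x axis of main, either way round below 0.12 rad), for 0.2 s.
5. the no-go end is offered square to the main block's bore (within 4 mm of centre), presses on it with over 1 N and stays out (x of main in the frame of clamp_bed between -0.005 and 0.005 m and z of main in the frame of clamp_bed between -0.002 and 0.002 m and angle between the x axis of main and the x axis of clamp, either way round below 0.06 rad and angle between main's own z axis and vertical below 0.06 rad and y of nogo_tip in the frame of main_bore between -0.004 and 0.004 m and z of nogo_tip in the frame of main_bore between -0.004 and 0.004 m and distance between nogo_tip and main_bore between 0.017 and 0.0235 m and angle between the x axis of gauge and the x axis of main, either way round below 0.1 rad and contact force between gauge and main above 1 N), for 0.2 s.
6. the go end is fully home in the mizzen block's bore, the handle's shoulder within 3.5 mm of the block's face (x of mizzen in the frame of clamp_bed between -0.005 and 0.005 m and z of mizzen in the frame of clamp_bed between -0.002 and 0.002 m and angle between the x axis of mizzen and the x axis of clamp, either way round below 0.06 rad and angle between mizzen's own z axis and vertical below 0.06 rad and distance between go_shoulder and mizzen_bore below 0.0235 m and angle between the x axis of gauge and the x axis of mizzen, either way round below 0.12 rad), for 0.2 s.
7. the no-go end is offered square to the mizzen block's bore (within 4 mm of centre), presses on it with over 1 N and stays out (x of mizzen in the frame of clamp_bed between -0.005 and 0.005 m and z of mizzen in the frame of clamp_bed between -0.002 and 0.002 m and angle between the x axis of mizzen and the x axis of clamp, either way round below 0.06 rad and angle between mizzen's own z axis and vertical below 0.06 rad and y of nogo_tip in the frame of mizzen_bore between -0.004 and 0.004 m and z of nogo_tip in the frame of mizzen_bore between -0.004 and 0.004 m and distance between nogo_tip and mizzen_bore between 0.017 and 0.0235 m and angle between the x axis of gauge and the x axis of mizzen, either way round below 0.1 rad and contact force between gauge and mizzen above 1 N), for 0.2 s.
At the end, for the whole second after the job is handed in: Every block present stands upright (within 0.1 rad) and still on the tray's floor, its centre over 25 mm inside the tray's outside edges; the gauge lies still in its rest, within 12 mm of its seat and 0.1 rad of its direction; the jaw is slid back to within 12 mm of its open end (x of fore in the frame of tray between -0.1 and 0.1 m and y of fore in the frame of tray between -0.07 and 0.07 m and z of fore in the frame of tray between 0.003 and 0.0075 m and angle between each of fore, main, mizzen's own z axis and vertical below 0.1 rad and linear speed of each of fore, main, mizzen, gauge below 0.02 m/s and x of main in the frame of tray between -0.1 and 0.1 m and y of main in the frame of tray between -0.07 and 0.07 m and z of main in the frame of tray between 0.003 and 0.0075 m and x of mizzen in the frame of tray between -0.1 and 0.1 m and y of mizzen in the frame of tray between -0.07 and 0.07 m and z of mizzen in the frame of tray between 0.003 and 0.0075 m and distance between gauge and rest_seat below 0.012 m and angle between the x axis of gauge and the x axis of rest, either way round below 0.1 rad and value of joint jaw below 0.012 m); the robot touches nothing.
It fails at once if the model boat is pushed more than 30 mm or tipped over (distance of model_boat from where it was at the start of the episode above 0.03 m or angle between model_boat's own z axis and vertical above 0.5 rad).
It fails at once if the varnish jar is pushed more than 30 mm or tipped over (distance of varnish_jar from where it was at the start of the episode above 0.03 m or angle between varnish_jar's own z axis and vertical above 0.5 rad).
It fails at once if the thread reel is pushed more than 30 mm or tipped over (distance of thread_reel from where it was at the start of the episode above 0.03 m or angle between thread_reel's own z axis and vertical above 0.5 rad).
Of fore, main, mizzen only 2 to 3 are there at a start; the rules pass over those that are not, and their reading is None.
At some moment in a run one of fore, main, mizzen may be knocked a few centimetres aside while the robot is not near it.
Once in a run the grip may slacken for a moment while it holds something.
It also fails if it takes over 210 s, if anything falls off the work surface, if the arm or the gripper's body presses on something with over 40 N, if the wrist force passes 120 N, or if a joint passes its speed limit or range.

## Working session

There is one attempt and no reset: what is moved stays moved. The work goes in short steps, Python scripts to look and compute and a tool call to move; the robot and the scene stay as the last step left them, time stands still between calls to the robot, and variables do not carry over. Pictures are saved under pics/ and viewed, at most 14 in all, crops included, and the job is handed in when it is done.

Besides the shell and the picture viewer there is one more tool, called after ">>>" in YAML: its name, and indented under it one key for each argument. servo_tool: Moves the arm, as the interface text tells. Its arguments: {"type":"object","properties":{"moves":{"type":"array","items":{"type":"object","properties":{"jaw":{"type":"number"},"xyz":{"type":"array","items":{"type":"number","minimum":-1,"maximum":1}},"rotation":{"type":"array","items":{"type":"number","minimum":-1,"maximum":1}}}}},"squeeze":{"type":"number"}},"required":["moves"]}

```bash
mkdir -p pics; ls; cat > h.py <<'E'
import numpy as np, cv2
from bench import env
def snap(n):
    s=env.snapshot(n); s['R']=np.array(s['R']); s['t']=np.array(s['t'])
    s['f']=s['frame'].shape[0]/2/np.tan(np.radians(s['vfov'])/2); return s
def cloud(s):
    z=s['z_map']; v,u=np.mgrid[:z.shape[0],:z.shape[1]]
    P=np.stack([(u-s['cx'])*z/s['f'],(v-s['cy'])*z/s['f'],z],-1)
    W=(P-s['t'])@s['R']; W[z==0]=np.nan; return W
def atz(s,uv,h):
    d=s['R'].T@np.array([(uv[0]-s['cx'])/s['f'],(uv[1]-s['cy'])/s['f'],1]); c=-s['R'].T@s['t']
    return c+d*(h-c[2])/d[2]
def pix(s,X):
    p=s['R']@np.array(X)+s['t']; return p[:2]/p[2]*s['f']+[s['cx'],s['cy']]
def save(s,n,box=None,k=1):
    im=s['frame'][...,::-1]
    if box: im=im[box[1]:box[3],box[0]:box[2]]
    cv2.imwrite('pics/'+n,cv2.resize(im,None,fx=k,fy=k,interpolation=cv2.INTER_CUBIC))
def st():
    r=env.read_state(); print('t',round(r['time'],2),'p',np.round(r['position'],4),'w',round(r['width'],4),'F',np.round(r['contact_force'],1),'ff',r['finger_force'],'q',np.round(r['joints'],2)); print(np.round(r['orientation'],3).tolist()); return r
E
python3 - <<'E'
from h import *
st()
a=snap('top'); b=snap('scene')
save(a,'top0.png',k=1.5); save(b,'sc0.png',k=1.5)
for s in(a,b): print(s['vfov'],-s['R'].T@s['t'],s['R'].tolist())
Wt,Ws=cloud(a),cloud(b)
for n in 'fore main mizzen gauge clamp rest tray parts_mat jaw model_boat varnish_jar thread_reel'.split():
  for c,s,W in(('top',a,Wt),('scene',b,Ws)):
    for r in env.regions_of(c,n)[:2]:
        P=W[r['region']]; P=P[~np.isnan(P[:,0])]
        if len(P)==0: continue
        zt=np.percentile(P[:,2],95); T=P[P[:,2]>zt-.006]
        print(n,c,round(r['conf'],2),r['bbox'],'med',np.round(np.median(P,0),3),'top',np.round(T.mean(0),3), 'rect',[np.round(x,3) for x in cv2.minAreaRect(P[:,:2].astype(np.float32))])
E
```

```text
pics
t 0.0 p [0.2557 0.5699 0.2447] w 0.0854 F [-0.2  0.2 -0.8] ff 0.0 q [ 1.05  0.49  1.35 -0.    1.3  -0.1 ]
[[-0.912, 0.409, -0.001], [0.409, 0.912, -0.001], [0.0, -0.001, -1.0]]
47.43517677574804 [ 0.5112656  -0.02481072  1.18297972] [[-0.015332126638866284, -0.9998824531165409, 7.643544985111641e-05], [-0.9967880057178553, 0.015278666963512568, -0.07861446427241721], [0.07860405555536466, -0.001281516861494557, -0.9969050908510712]]
43.11457047206969 [ 1.78687753 -0.2025925   0.90596625] [[0.17410668215235744, 0.9847207573168321, -0.0034486721013683454], [0.5592624940848843, -0.10176350108574785, -0.822720883748994], [-0.8105012806528147, 0.1413124904463005, -0.5684350922524148]]
fore top 0.63 [133.0, 205.9, 158.4, 224.7] med [0.54  0.243 0.045] top [0.541 0.245 0.046] rect [array([0.541, 0.246]), array([0.04 , 0.047]), np.float64(19.081)]
fore scene 0.85 [328.7, 178.4, 344.6, 195.3] med [0.553 0.242 0.034] top [0.544 0.247 0.045] rect [array([0.541, 0.252]), array([0.049, 0.06 ]), np.float64(16.308)]
main top 0.59 [134.6, 204.9, 160.5, 222.6] med [0.542 0.243 0.045] top [0.542 
[... 3978 characters left out ...]
(24.679)]
thread_reel top 0.74 [111.0, 130.8, 138.1, 153.0] med [0.734 0.302 0.05 ] top [0.737 0.305 0.051] rect [array([0.737, 0.305]), array([0.046, 0.044]), np.float64(78.036)]
thread_reel top 0.21 [135.4, 206.6, 157.0, 221.6] med [0.542 0.242 0.045] top [0.542 0.245 0.046] rect [array([0.542, 0.245]), array([0.041, 0.045]), np.float64(19.053)]
thread_reel scene 0.8 [366.3, 213.1, 382.4, 237.0] med [0.749 0.301 0.031] top [0.742 0.305 0.05 ] rect [array([0.738, 0.315]), array([0.045, 0.069]), np.float64(17.484)]
thread_reel scene 0.27 [236.6, 223.6, 290.5, 229.2] med [ 0.708 -0.027  0.046] top [ 0.705 -0.029  0.049] rect [array([ 0.706, -0.017]), array([0.155, 0.024]), np.float64(80.283)]
```

View pics/top0.png

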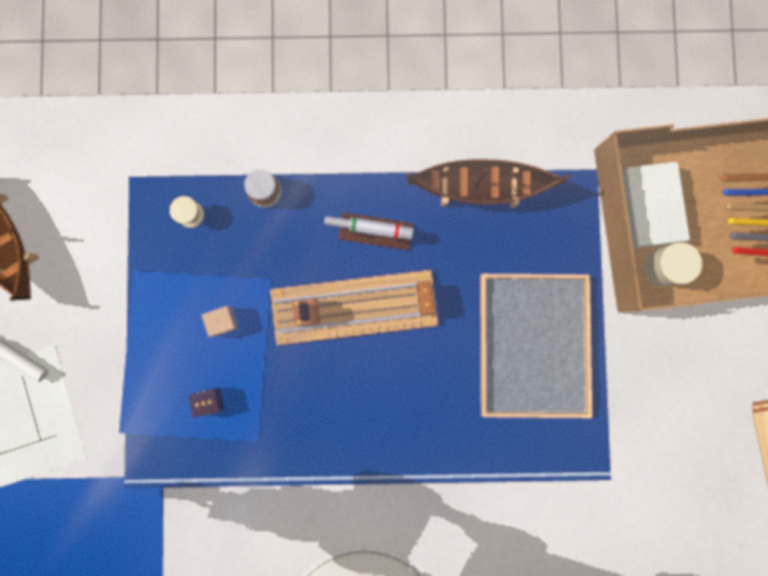

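View pics/sc0.png

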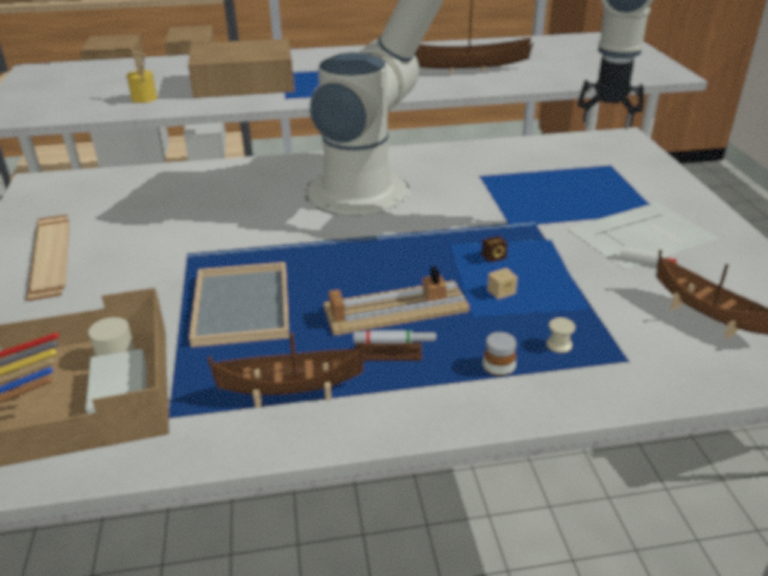

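```bash
cat >> h.py <<'E'
def rect(P):
    c,(w,h),a=cv2.minAreaRect((P[:,:2]*1000).astype(np.float32)); 
    if w>h: w,h,a=h,w,a+90
    a=(a+90)%180-90   # angle of the SHORT side
    return np.round(c,1),round(w,1),round(h,1),round(a,1)
def near(W,x,y,r,z0,z1):
    P=W.reshape(-1,3); P=P[~np.isnan(P[:,0])]
    return P[(np.hypot(P[:,0]-x,P[:,1]-y)<r)&(P[:,2]>z0)&(P[:,2]<z1)]
def plan(xyz,phi,first='rot'):
    """print tool-frame totals from measured pose to target (tool down, tool y at phi deg)"""
    r=env.read_state(); p=np.array(r['position']); R=np.array(r['orientation'])
    f=np.radians(phi); y=np.array([np.cos(f),np.sin(f),0]); x=np.array([-np.sin(f),np.cos(f),0])
    T=np.stack([x,y,[0,0,-1]],1); from scipy.spatial.transform import Rotation as Ro
    print('rot units',np.round(Ro.from_matrix(R.T@T).as_rotvec()/.15,2),'| shift units after rot',np.round(T.T@(np.array(xyz)-p)/.04,2),'| before rot',np.round(R.T@(np.array(xyz)-p)/.04,2))
E
python3 - <<'E'
from h import *
for n in('top','scene'):
    s=snap(n); W=cloud(s)
    print(n)
    print('fore',rect(near(W,.541,.246,.045,.043,.05)))
    print('miz',rect(near(W,.402,.268,.045,.043,.05)))
    print('base',rect(near(W,.564,.012,.17,.0125,.02)))
    print('stop',rect(near(W,.58,-.12,.04,.053,.06)))
    print('jaw',rect(near(W,.56,.095,.04,.053,.06)))
    print('grip',rect(near(W,.56,.095,.04,.075,.095)), near(W,.56,.095,.04,.075,.095)[:,2].max())
    print('gauge',rect(near(W,.7,-.03,.12,.04,.055)))
    print('rest',rect(near(W,.7,-.03,.085,.005,.011)))
    print('tray',rect(near(W,.49,-.314,.17,.017,.025)))
    for k in('gauge','rest_seat','jaw_grip','jaw_face','stop_face','clamp_bed','fore','mizzen','fore_bore','mizzen_bore','go_tip','nogo_tip','go_shoulder'):
        h=dict(gauge=.04,rest_seat=.04,jaw_grip=.072,jaw_face=.035,stop_face=.035,clamp_bed=.015,fore=.003,mizzen=.003,fore_bore=.029,mizzen_bore=.029).get(k,.04)
        print(k,[(round(d['conf'],2),np.round(atz(s,d['position'],h)[:2],4).tolist()) for d in env.landmark_of(n,k)[:2]])
E
```

```text
top
fore (array([541.8, 245.9]), 40.7, 46.1, 16.9)
miz (array([401.4, 270.1]), 39.8, 46.3, 13.2)
base (array([621.9,  16.8]), 217.3, 290.0, 6.0)
stop (array([ 576.8, -114.6]), 22.2, 55.3, -84.0)
jaw (array([554.8,  93.3]), 40.0, 42.2, -82.9)
grip (array([554.7,  93.6]), 13.9, 30.0, -83.7) 0.09128064373818817
gauge (array([714., -47.]), 94.6, 194.2, 23.5)
rest (array([701.8, -32.1]), 158.9, 161.5, -58.2)
tray (array([ 490.6, -339.1]), 248.3, 250.9, 88.4)
gauge [(0.94, [0.6974, -0.0284])]
rest_seat [(0.94, [0.7091, -0.0331]), (0.16, [0.5809, -0.1036])]
jaw_grip [(0.57, [0.5496, 0.0949]), (0.54, [0.7622, 0.1561])]
jaw_face [(0.76, [0.5538, 0.0797])]
stop_face [(0.57, [0.5783, -0.1047]), (0.16, [0.6938, -0.0928])]
clamp_bed [(0.8, [0.5562, 0.016])]
fore [(0.8, [0.5378, 0.248])]
mizzen [(0.84, [0.4021, 0.2676]), (0.73, [0.6999, -0.098])]
fore_bore [(0.66, [0.5419, 0.2525])]
mizzen_bore [(0.68, [0.3929, 0.264])]
go_tip [(0.85, [0.7152, 0.0668]), (0.67, [0.4043, 0.262])]
nogo_tip [(0.79, [0.6903, -0.0937]), (0.22, [0.5411, 0.2366])]
go_shoulder [(0.83, [0.7097, 0.0074])]
scene
fore (array([
[... 338 characters left out ...]
.1)
rest (array([692.5, -27.7]), 110.7, 151.8, -52.4)
tray (array([ 489.3, -336.5]), 245.4, 261.3, 87.7)
gauge [(0.82, [0.7144, -0.0297]), (0.36, [0.6115, 0.0011])]
rest_seat [(0.74, [0.6976, -0.0266]), (0.46, [0.7205, 0.05])]
jaw_grip [(0.52, [0.5547, 0.0945])]
jaw_face [(0.5, [0.5678, 0.0644]), (0.24, [0.5399, 0.2415])]
stop_face [(0.84, [0.5999, -0.1047])]
clamp_bed [(0.78, [0.5579, 0.0009]), (0.62, [0.503, -0.3102])]
fore [(0.58, [0.5487, 0.2471])]
mizzen [(0.52, [0.395, 0.2653])]
fore_bore [(0.7, [0.5389, 0.2443]), (0.63, [0.7389, -0.0471])]
mizzen_bore [(0.48, [0.3931, 0.2831])]
go_tip [(0.7, [0.7205, 0.0608])]
nogo_tip [(0.75, [0.6934, -0.0865])]
go_shoulder [(0.81, [0.6938, 0.0099])]
```

```bash
python3 -c "
from h import *
plan((.5418,.246,.12),17)"
```

```text
rot units [-0.    0.    5.68] | shift units after rot [-9.84  4.47  3.13] | before rot [-9.84 -4.47  3.13]
```

>>> servo_tool:
  moves:
    - {"jaw": 1, "xyz": [-0.98, -0.45, 0.31], "rotation": [0, 0, 0]}
    - {"jaw": 1, "xyz": [-0.98, -0.45, 0.31], "rotation": [0, 0, 0]}
    - {"jaw": 1, "xyz": [-0.98, -0.45, 0.31], "rotation": [0, 0, 0]}
    - {"jaw": 1, "xyz": [-0.98, -0.45, 0.31], "rotation": [0, 0, 0]}
    - {"jaw": 1, "xyz": [-0.98, -0.45, 0.31], "rotation": [0, 0, 0]}
  squeeze: 50

```text
time: 3.2
position: [0.3988, 0.4066, 0.183]
orientation: [[-0.912, 0.409, 0.0], [0.409, 0.912, 0.0], [-0.0, 0.0, -1.0]]
contact_force: [0.7, 0.5, 1.0]
width: 0.0853
finger_force: 0.0
```

>>> servo_tool:
  moves:
    - {"jaw": 1, "xyz": [-0.98, -0.45, 0.31], "rotation": [0, 0, 0]}
    - {"jaw": 1, "xyz": [-0.98, -0.45, 0.31], "rotation": [0, 0, 0]}
    - {"jaw": 1, "xyz": [-0.98, -0.45, 0.31], "rotation": [0, 0, 0]}
    - {"jaw": 1, "xyz": [-0.98, -0.45, 0.31], "rotation": [0, 0, 0]}
    - {"jaw": 1, "xyz": [-0.98, -0.45, 0.31], "rotation": [0, 0, 0]}

```text
time: 3.7
position: [0.541, 0.244, 0.1209]
orientation: [[-0.912, 0.409, 0.0], [0.409, 0.912, 0.0], [-0.0, 0.0, -1.0]]
contact_force: [0.0, 1.1, 0.7]
width: 0.0854
finger_force: 0.0
```

>>> servo_tool:
  moves:
    - {"jaw": 1, "xyz": [0, 0, 0], "rotation": [0, 0, 0.95]}
    - {"jaw": 1, "xyz": [0, 0, 0], "rotation": [0, 0, 0.95]}
    - {"jaw": 1, "xyz": [0, 0, 0], "rotation": [0, 0, 0.95]}
    - {"jaw": 1, "xyz": [0, 0, 0], "rotation": [0, 0, 0.95]}
    - {"jaw": 1, "xyz": [0, 0, 0], "rotation": [0, 0, 0.95]}

```text
time: 4.2
position: [0.5399, 0.2455, 0.1213]
orientation: [[-0.417, 0.909, 0.0], [0.909, 0.417, 0.0], [-0.0, 0.0, -1.0]]
contact_force: [0.5, 0.0, 0.6]
width: 0.0852
finger_force: 0.0
```

>>> servo_tool:
  moves:
    - {"jaw": 1, "xyz": [0, 0, 0], "rotation": [0, 0, 0.93]}
    - {"jaw": 1, "xyz": [0, 0, 0], "rotation": [0, 0, 0]}

```text
time: 4.4
position: [0.5399, 0.2455, 0.1213]
orientation: [[-0.29, 0.957, 0.0], [0.957, 0.29, 0.0], [-0.0, 0.0, -1.0]]
contact_force: [-0.2, -0.7, -1.1]
width: 0.0856
finger_force: 0.0
```

```bash
python3 -c "
from h import *
st();plan((.5418,.246,.033),17)"
```

```text
t 4.4 p [0.5399 0.2455 0.1213] w 0.0856 F [-0.2 -0.7 -1.1] ff 0.0 q [ 0.33  0.59  1.56 -0.    0.99  0.03]
[[-0.29, 0.957, 0.0], [0.957, 0.29, 0.0], [-0.0, 0.0, -1.0]]
rot units [ 0.    0.   -0.02] | shift units after rot [-0.    0.05  2.21] | before rot [-0.    0.05  2.21]
```

>>> servo_tool:
  moves:
    - {"jaw": 1, "xyz": [0, 0.05, 0.9], "rotation": [0, 0, 0]}
    - {"jaw": 1, "xyz": [0, 0, 0.9], "rotation": [0, 0, 0]}
    - {"jaw": 1, "xyz": [0, 0, 0.41], "rotation": [0, 0, 0]}
    - {"jaw": 1, "xyz": [0, 0, 0], "rotation": [0, 0, 0]}
    - {"jaw": 0, "xyz": [0, 0, 0], "rotation": [0, 0, 0]}

```text
time: 4.9
position: [0.542, 0.2462, 0.0333]
orientation: [[-0.295, 0.955, 0.0], [0.955, 0.295, 0.0], [0.0, 0.0, -1.0]]
contact_force: [0.6, 0.8, 0.1]
width: 0.0731
finger_force: 0.0
```

>>> servo_tool:
  moves:
    - {"jaw": 0, "xyz": [0, 0, 0], "rotation": [0, 0, 0]}
    - {"jaw": 0, "xyz": [0, 0, 0], "rotation": [0, 0, 0]}
    - {"jaw": 0, "xyz": [0, 0, 0], "rotation": [0, 0, 0]}
    - {"jaw": 0, "xyz": [0, 0, 0], "rotation": [0, 0, 0]}

```text
time: 5.3
position: [0.5424, 0.2463, 0.0342]
orientation: [[-0.293, 0.956, 0.002], [0.956, 0.293, 0.001], [0.0, 0.002, -1.0]]
contact_force: [-1.8, -0.3, 9.9]
width: 0.0393
finger_force: 50.0
```

>>> servo_tool:
  moves:
    - {"jaw": 0, "xyz": [0, 0, -0.5], "rotation": [0, 0, 0]}
    - {"jaw": 0, "xyz": [0, 0, -0.9], "rotation": [0, 0, 0]}
    - {"jaw": 0, "xyz": [0, 0, -0.9], "rotation": [0, 0, 0]}
    - {"jaw": 0, "xyz": [0, 0, 0], "rotation": [0, 0, 0]}

```text
time: 5.7
position: [0.5441, 0.247, 0.13]
orientation: [[-0.293, 0.956, 0.008], [0.956, 0.293, 0.003], [0.0, 0.008, -1.0]]
contact_force: [-0.1, 1.0, -0.6]
width: 0.0392
finger_force: 50.7
```

```bash
python3 -c "
from h import *
st();plan((.5727,-.0755,.12),6);plan((.5727,-.0755,.0445),6)
s=snap('scene');save(s,'g1.png',(280,110,400,220),4)"
```

```text
t 5.7 p [0.5441 0.247  0.13  ] w 0.0392 F [-0.1  1.  -0.6] ff 50.676848203875124 q [0.33 0.58 1.55 0.   1.   0.03]
[[-0.293, 0.956, 0.008], [0.956, 0.293, 0.003], [0.0, 0.008, -1.0]]
rot units [ 0.05 -0.01  1.29] | shift units after rot [-8.09 -0.13  0.25] | before rot [-7.92 -1.68  0.23]
rot units [ 0.05 -0.01  1.29] | shift units after rot [-8.09 -0.13  2.14] | before rot [-7.92 -1.7   2.12]
```

View pics/g1.png

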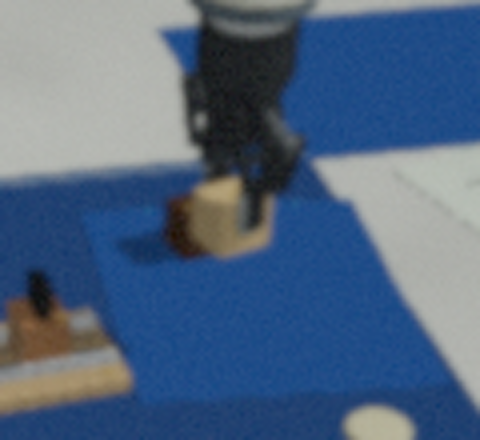

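>>> servo_tool:
  moves:
    - {"jaw": 0, "xyz": [0, 0, -0.5], "rotation": [0.05, 0, 0.65]}
    - {"jaw": 0, "xyz": [0, 0, 0], "rotation": [0, 0, 0.64]}
    - {"jaw": 0, "xyz": [-0.9, 0, 0], "rotation": [0, 0, 0]}
    - {"jaw": 0, "xyz": [-0.9, 0, 0], "rotation": [0, 0, 0]}
    - {"jaw": 0, "xyz": [-0.9, 0, 0], "rotation": [0, 0, 0]}

```text
time: 6.25
position: [0.5524, 0.1376, 0.1442]
orientation: [[-0.104, 0.994, -0.008], [0.995, 0.104, -0.002], [-0.001, -0.008, -1.0]]
contact_force: [0.6, -0.5, -0.1]
width: 0.0392
finger_force: 50.7
```

>>> servo_tool:
  moves:
    - {"jaw": 0, "xyz": [-0.9, 0, 0], "rotation": [0, 0, 0]}
    - {"jaw": 0, "xyz": [-0.9, 0, 0], "rotation": [0, 0, 0]}
    - {"jaw": 0, "xyz": [-0.9, 0, 0], "rotation": [0, 0, 0]}
    - {"jaw": 0, "xyz": [-0.9, -0.1, 0], "rotation": [0, 0, 0]}
    - {"jaw": 0, "xyz": [-0.9, 0, 0], "rotation": [0, 0, 0]}

```text
time: 6.75
position: [0.5666, -0.0421, 0.1444]
orientation: [[-0.104, 0.995, -0.009], [0.995, 0.104, -0.002], [-0.001, -0.009, -1.0]]
contact_force: [0.9, 0.4, -1.7]
width: 0.0391
finger_force: 50.7
```

>>> servo_tool:
  moves:
    - {"jaw": 0, "xyz": [-0.89, 0, 0], "rotation": [0, 0, 0]}
    - {"jaw": 0, "xyz": [0, 0, 0], "rotation": [0, 0, 0]}

```text
time: 6.95
position: [0.5713, -0.0799, 0.1445]
orientation: [[-0.1, 0.995, -0.007], [0.995, 0.1, -0.003], [-0.002, -0.008, -1.0]]
contact_force: [-0.0, 0.8, -0.8]
width: 0.0391
finger_force: 50.7
```

```bash
python3 -c "
from h import *
st();plan((.5727,-.0755,.0465),6)
s=snap('top');W=cloud(s)
print('stop',rect(near(W,.58,-.118,.04,.053,.06)),'jaw',rect(near(W,.56,.095,.04,.053,.06)),'miz',rect(near(W,.402,.268,.06,.043,.05)))
P=near(W,.49,-.314,.2,.017,.025);P=P[P[:,1]<-.19];print('tray',rect(P))
P=near(W,.564,.012,.17,.0125,.0175);P=P[P[:,0]<.62];print('base',rect(P))
"
```

```text
t 6.95 p [ 0.5713 -0.0799  0.1445] w 0.0391 F [-0.   0.8 -0.8] ff 50.691847102716565 q [-0.24  0.55  1.57 -0.    1.03 -0.34]
[[-0.1, 0.995, -0.007], [0.995, 0.1, -0.003], [-0.002, -0.008, -1.0]]
rot units [-0.05  0.01 -0.03] | shift units after rot [0.11 0.05 2.45] | before rot [0.11 0.06 2.45]
stop (array([0., 0.]), 0.0, 0.0, 0.0) jaw (array([554.7,  93.6]), 40.3, 42.7, -84.3) miz (array([401.3, 270. ]), 39.8, 46.4, 13.0)
tray (array([ 499.7, -339. ]), 247.9, 268.3, 88.6)
base (array([560.3,  41.7]), 99.8, 227.5, 6.0)
```

>>> servo_tool:
  moves:
    - {"jaw": 0, "xyz": [0.11, 0.05, 0.9], "rotation": [-0.05, 0, -0.03]}
    - {"jaw": 0, "xyz": [0, 0, 0.9], "rotation": [0, 0, 0]}
    - {"jaw": 0, "xyz": [0, 0, 0.3], "rotation": [0, 0, 0]}
    - {"jaw": 0, "xyz": [0, 0, 0.2], "rotation": [0, 0, 0]}
    - {"jaw": 0, "xyz": [0, 0, 0.1], "rotation": [0, 0, 0]}

```text
time: 7.5
position: [0.5727, -0.0714, 0.0493]
orientation: [[-0.108, 0.994, 0.0], [0.994, 0.108, -0.001], [-0.001, 0.0, -1.0]]
contact_force: [0.6, 0.1, -1.0]
width: 0.0392
finger_force: 50.7
```

```bash
python3 -c "
from h import *
st();plan((.5727,-.0755,.046),6)"
```

```text
t 7.5 p [ 0.5727 -0.0714  0.0493] w 0.0392 F [ 0.6  0.1 -1. ] ff 50.6927012745291 q [-0.23  0.68  1.65 -0.    0.81 -0.33]
[[-0.108, 0.994, 0.0], [0.994, 0.108, -0.001], [-0.001, 0.0, -1.0]]
rot units [0.   0.01 0.03] | shift units after rot [-0.1  -0.01  0.08] | before rot [-0.1  -0.01  0.08]
```

>>> servo_tool:
  moves:
    - {"jaw": 0, "xyz": [-0.08, 0, 0.04], "rotation": [0, 0, 0]}
    - {"jaw": 0, "xyz": [0, 0, 0.04], "rotation": [0, 0, 0.03]}
    - {"jaw": 0, "xyz": [0, 0, 0.02], "rotation": [0, 0, 0]}
    - {"jaw": 0, "xyz": [0, 0, 0], "rotation": [0, 0, 0]}

```text
time: 7.9
position: [0.5734, -0.0752, 0.0463]
orientation: [[-0.103, 0.995, 0.002], [0.995, 0.103, -0.002], [-0.002, 0.002, -1.0]]
contact_force: [-0.5, -2.0, 6.9]
width: 0.0394
finger_force: 51.4
```

```bash
python3 -c "
from h import *
st()"
```

```text
t 7.9 p [ 0.5734 -0.0752  0.0463] w 0.0394 F [-0.5 -2.   6.9] ff 51.413325145840645 q [-0.23  0.69  1.65 -0.    0.81 -0.34]
[[-0.103, 0.995, 0.002], [0.995, 0.103, -0.002], [-0.002, 0.002, -1.0]]
```

>>> servo_tool:
  moves:
    - {"jaw": 1, "xyz": [0, 0, 0], "rotation": [0, 0, 0]}
    - {"jaw": 1, "xyz": [0, 0, 0], "rotation": [0, 0, 0]}
    - {"jaw": 1, "xyz": [0, 0, 0], "rotation": [0, 0, 0]}
    - {"jaw": 1, "xyz": [0, 0, 0], "rotation": [0, 0, 0]}
    - {"jaw": 1, "xyz": [0, 0, -0.6], "rotation": [0, 0, 0]}

```text
time: 8.4
position: [0.5713, -0.0745, 0.0673]
orientation: [[-0.103, 0.995, -0.004], [0.995, 0.103, -0.0], [0.0, -0.004, -1.0]]
contact_force: [-0.2, -1.0, 1.0]
width: 0.0853
finger_force: 0.0
```

>>> servo_tool:
  moves:
    - {"jaw": 1, "xyz": [0, 0, -1], "rotation": [0, 0, 0]}
    - {"jaw": 1, "xyz": [0, 0, -1], "rotation": [0, 0, 0]}
    - {"jaw": 1, "xyz": [0, 0, 0], "rotation": [0, 0, 0]}

```text
time: 8.7
position: [0.5752, -0.0753, 0.1541]
orientation: [[-0.103, 0.995, 0.008], [0.995, 0.103, -0.003], [-0.004, 0.007, -1.0]]
contact_force: [0.3, -0.7, 0.6]
width: 0.0855
finger_force: 0.0
```

```bash
python3 -c "
from h import *
st();plan((.4014,.2700,.12),13)"
```

```text
t 8.7 p [ 0.5752 -0.0753  0.1541] w 0.0855 F [ 0.3 -0.7  0.6] ff 0.0 q [-0.23  0.53  1.57 -0.    1.03 -0.34]
[[-0.103, 0.995, 0.008], [0.995, 0.103, -0.003], [-0.004, 0.007, -1.0]]
rot units [ 0.05  0.03 -0.82] | shift units after rot [ 9.39 -2.29  0.85] | before rot [ 9.04 -3.43  0.8 ]
```

>>> servo_tool:
  moves:
    - {"jaw": 1, "xyz": [0, 0, 0], "rotation": [0.05, 0.03, -0.82]}
    - {"jaw": 1, "xyz": [0.94, -0.23, 0], "rotation": [0, 0, 0]}
    - {"jaw": 1, "xyz": [0.94, -0.23, 0], "rotation": [0, 0, 0]}
    - {"jaw": 1, "xyz": [0.94, -0.23, 0], "rotation": [0, 0, 0]}
    - {"jaw": 1, "xyz": [0.94, -0.23, 0], "rotation": [0, 0, 0]}

```text
time: 9.2
position: [0.5021, 0.0646, 0.1498]
orientation: [[-0.224, 0.975, -0.008], [0.975, 0.224, 0.002], [0.004, -0.008, -1.0]]
contact_force: [0.5, 1.0, 0.8]
width: 0.0853
finger_force: 0.0
```

>>> servo_tool:
  moves:
    - {"jaw": 1, "xyz": [0.94, -0.23, 0], "rotation": [0, 0, 0]}
    - {"jaw": 1, "xyz": [0.94, -0.23, 0], "rotation": [0, 0, 0]}
    - {"jaw": 1, "xyz": [0.94, -0.23, 0.2], "rotation": [0, 0, 0]}
    - {"jaw": 1, "xyz": [0.94, -0.23, 0.2], "rotation": [0, 0, 0]}
    - {"jaw": 1, "xyz": [0.94, -0.23, 0.2], "rotation": [0, 0, 0]}

```text
time: 9.7
position: [0.4149, 0.2376, 0.1267]
orientation: [[-0.224, 0.974, -0.008], [0.974, 0.224, 0.002], [0.004, -0.007, -1.0]]
contact_force: [0.6, 0.4, 0.9]
width: 0.0857
finger_force: 0.0
```

>>> servo_tool:
  moves:
    - {"jaw": 1, "xyz": [0.93, -0.22, 0.2], "rotation": [0, 0, 0]}
    - {"jaw": 1, "xyz": [0, 0, 0], "rotation": [0, 0, 0]}

```text
time: 9.9
position: [0.3964, 0.2734, 0.1183]
orientation: [[-0.228, 0.974, -0.01], [0.974, 0.228, 0.002], [0.004, -0.009, -1.0]]
contact_force: [0.5, 0.2, -0.2]
width: 0.0857
finger_force: 0.0
```

```bash
python3 -c "
from h import *
s=snap('scene');W=cloud(s)
print('miz',rect(near(W,.402,.268,.06,.043,.05)),'fore',rect(near(W,.572,-.075,.035,.055,.062)))
st();plan((.4014,.2700,.0335),13)"
```

```text
miz (array([402.3, 270.7]), 44.0, 46.5, 12.9) fore (array([577.4, -80. ]), 45.8, 55.8, 7.6)
t 9.95 p [0.3975 0.272  0.1187] w 0.0852 F [ 0.4 -0.8 -0. ] ff 0.0 q [0.47 0.48 1.83 0.01 0.84 0.24]
[[-0.228, 0.974, -0.009], [0.974, 0.228, 0.002], [0.004, -0.009, -1.0]]
rot units [-0.06 -0.02  0.02] | shift units after rot [-0.07  0.08  2.13] | before rot [-0.08  0.1   2.13]
```

>>> servo_tool:
  moves:
    - {"jaw": 1, "xyz": [-0.07, 0.09, 0.9], "rotation": [-0.06, -0.02, 0.02]}
    - {"jaw": 1, "xyz": [0, 0, 0.8], "rotation": [0, 0, 0]}
    - {"jaw": 1, "xyz": [0, 0, 0.43], "rotation": [0, 0, 0]}
    - {"jaw": 1, "xyz": [0, 0, 0], "rotation": [0, 0, 0]}
    - {"jaw": 0, "xyz": [0, 0, 0], "rotation": [0, 0, 0]}

```text
time: 10.45
position: [0.4032, 0.2684, 0.0344]
orientation: [[-0.221, 0.975, 0.001], [0.975, 0.221, 0.001], [0.001, 0.001, -1.0]]
contact_force: [0.6, -0.1, 0.4]
width: 0.0732
finger_force: 0.0
```

>>> servo_tool:
  moves:
    - {"jaw": 0, "xyz": [0, 0, 0], "rotation": [0, 0, 0]}
    - {"jaw": 0, "xyz": [0, 0, 0], "rotation": [0, 0, 0]}
    - {"jaw": 0, "xyz": [0, 0, 0], "rotation": [0, 0, 0]}
    - {"jaw": 0, "xyz": [0, 0, 0], "rotation": [0, 0, 0]}

```text
time: 10.85
position: [0.4034, 0.2691, 0.0353]
orientation: [[-0.222, 0.975, 0.003], [0.975, 0.222, 0.002], [0.001, 0.004, -1.0]]
contact_force: [-0.5, -2.0, 14.0]
width: 0.0393
finger_force: 48.9
```

>>> servo_tool:
  moves:
    - {"jaw": 0, "xyz": [0, 0, -0.5], "rotation": [0, 0, 0]}
    - {"jaw": 0, "xyz": [0, 0, -1], "rotation": [0, 0, 0]}
    - {"jaw": 0, "xyz": [0, 0, -1], "rotation": [0, 0, 0]}
    - {"jaw": 0, "xyz": [0, 0, -0.4], "rotation": [0, 0, 0]}
    - {"jaw": 0, "xyz": [0, 0, 0], "rotation": [0, 0, 0]}

```text
time: 11.35
position: [0.4039, 0.2694, 0.1529]
orientation: [[-0.222, 0.975, 0.006], [0.975, 0.222, 0.004], [0.002, 0.007, -1.0]]
contact_force: [0.1, 0.5, -1.2]
width: 0.0384
finger_force: 51.3
```

```bash
python3 -c "
from h import *
s=snap('scene');W=cloud(s)
print('miz left?',len(near(W,.402,.268,.06,.035,.05)))
st();plan((.5674,-.0248,.15),6)"
```

```text
miz left? 0
t 11.4 p [0.4032 0.269  0.1514] w 0.039 F [-0.8  0.1 -1.2] ff 51.26597332593519 q [0.46 0.43 1.8  0.   0.91 0.24]
[[-0.222, 0.975, 0.004], [0.975, 0.222, 0.003], [0.002, 0.005, -1.0]]
rot units [ 0.03 -0.01  0.79] | shift units after rot [-7.73  3.31  0.03] | before rot [-8.07  2.37  0.03]
```

>>> servo_tool:
  moves:
    - {"jaw": 0, "xyz": [0, 0, 0], "rotation": [0, 0, 0.79]}
    - {"jaw": 0, "xyz": [-0.97, 0.41, 0], "rotation": [0, 0, 0]}
    - {"jaw": 0, "xyz": [-0.97, 0.41, 0], "rotation": [0, 0, 0]}
    - {"jaw": 0, "xyz": [-0.97, 0.41, 0], "rotation": [0, 0, 0]}
    - {"jaw": 0, "xyz": [-0.97, 0.41, 0], "rotation": [0, 0, 0]}

```text
time: 11.9
position: [0.4841, 0.1197, 0.1489]
orientation: [[-0.105, 0.994, -0.0], [0.994, 0.105, 0.001], [0.001, -0.0, -1.0]]
contact_force: [0.5, 0.9, -0.8]
width: 0.0388
finger_force: 51.3
```

>>> servo_tool:
  moves:
    - {"jaw": 0, "xyz": [-0.97, 0.41, 0], "rotation": [0, 0, 0]}
    - {"jaw": 0, "xyz": [-0.97, 0.41, 0], "rotation": [0, 0, 0]}
    - {"jaw": 0, "xyz": [-0.97, 0.41, 0], "rotation": [0, 0, 0]}
    - {"jaw": 0, "xyz": [-0.94, 0.41, 0], "rotation": [0, 0, 0]}
    - {"jaw": 0, "xyz": [0, 0, 0], "rotation": [0, 0, 0]}

```text
time: 12.4
position: [0.5675, -0.029, 0.1487]
orientation: [[-0.102, 0.995, 0.002], [0.995, 0.102, 0.0], [0.0, 0.002, -1.0]]
contact_force: [0.5, 1.3, -0.9]
width: 0.039
finger_force: 51.3
```

```bash
python3 -c "
from h import *
s=snap('top');W=cloud(s)
st();plan((.5674,-.0248,.0475),6)
s=snap('scene');save(s,'g2.png',(200,120,330,230),4)"
```

```text
t 12.45 p [ 0.5659 -0.027   0.1485] w 0.039 F [ 0.   0.4 -0.6] ff 51.26972665311769 q [-0.15  0.53  1.6   0.    1.01 -0.26]
[[-0.102, 0.995, 0.0], [0.995, 0.102, 0.001], [0.001, 0.0, -1.0]]
rot units [ 0.   -0.01 -0.02] | shift units after rot [0.05 0.04 2.52] | before rot [0.05 0.04 2.52]
```

View pics/g2.png

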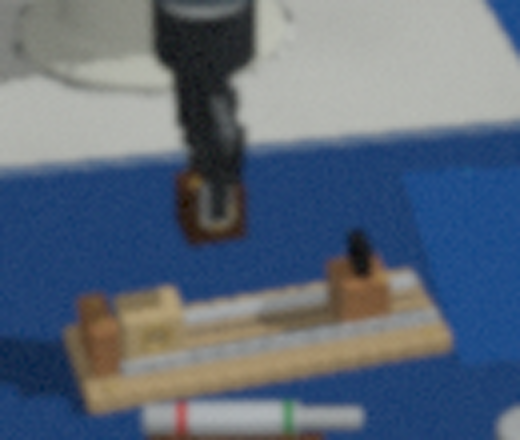

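>>> servo_tool:
  moves:
    - {"jaw": 0, "xyz": [0.1, 0.04, 0.9], "rotation": [0, 0, -0.02]}
    - {"jaw": 0, "xyz": [0, 0, 0.9], "rotation": [0, 0, 0]}
    - {"jaw": 0, "xyz": [0, 0, 0.4], "rotation": [0, 0, 0]}
    - {"jaw": 0, "xyz": [0, 0, 0.2], "rotation": [0, 0, 0]}
    - {"jaw": 0, "xyz": [0, 0, 0.1], "rotation": [0, 0, 0]}

```text
time: 13.0
position: [0.5662, -0.0199, 0.0493]
orientation: [[-0.109, 0.994, -0.0], [0.994, 0.109, 0.001], [0.001, 0.0, -1.0]]
contact_force: [-1.0, 0.2, -0.4]
width: 0.039
finger_force: 51.3
```

>>> servo_tool:
  moves:
    - {"jaw": 0, "xyz": [0, 0, 0.05], "rotation": [0, 0, 0]}
    - {"jaw": 0, "xyz": [0, 0, 0], "rotation": [0, 0, 0]}

```text
time: 13.2
position: [0.5672, -0.0205, 0.0486]
orientation: [[-0.108, 0.994, 0.002], [0.994, 0.108, 0.001], [0.001, 0.002, -1.0]]
contact_force: [-1.0, 1.5, -0.7]
width: 0.0394
finger_force: 51.3
```

>>> servo_tool:
  moves:
    - {"jaw": 0, "xyz": [0, 0, 0.03], "rotation": [0, 0, 0]}
    - {"jaw": 0, "xyz": [0, 0, 0.02], "rotation": [0, 0, 0]}
    - {"jaw": 0, "xyz": [0, 0, 0], "rotation": [0, 0, 0]}

```text
time: 13.5
position: [0.5674, -0.0208, 0.0473]
orientation: [[-0.108, 0.994, 0.003], [0.994, 0.108, 0.001], [0.001, 0.003, -1.0]]
contact_force: [-3.7, 1.1, 15.4]
width: 0.039
finger_force: 53.0
```

>>> servo_tool:
  moves:
    - {"jaw": 1, "xyz": [0, 0, 0], "rotation": [0, 0, 0]}
    - {"jaw": 1, "xyz": [0, 0, 0], "rotation": [0, 0, 0]}
    - {"jaw": 1, "xyz": [0, 0, 0], "rotation": [0, 0, 0]}
    - {"jaw": 1, "xyz": [0, 0, 0], "rotation": [0, 0, 0]}
    - {"jaw": 1, "xyz": [0, 0, -0.6], "rotation": [0, 0, 0]}

```text
time: 14.0
position: [0.5654, -0.0206, 0.0681]
orientation: [[-0.108, 0.994, -0.003], [0.994, 0.108, 0.002], [0.002, -0.003, -1.0]]
contact_force: [0.9, -0.2, 0.7]
width: 0.0855
finger_force: 0.0
```

>>> servo_tool:
  moves:
    - {"jaw": 1, "xyz": [0, 0, -1], "rotation": [0, 0, 0]}
    - {"jaw": 1, "xyz": [0, 0, -1], "rotation": [0, 0, 0]}
    - {"jaw": 0.5, "xyz": [0, 0, 0], "rotation": [0, 0, 1]}
    - {"jaw": 0.5, "xyz": [0, 0, 0], "rotation": [0, 0, 1]}
    - {"jaw": 0.5, "xyz": [0, 0, 0], "rotation": [0, 0, 1]}

```text
time: 14.5
position: [0.5668, -0.0209, 0.1504]
orientation: [[0.341, 0.94, 0.002], [0.94, -0.341, 0.001], [0.002, 0.002, -1.0]]
contact_force: [-0.2, -0.2, -1.3]
width: 0.0443
finger_force: 0.0
```

>>> servo_tool:
  moves:
    - {"jaw": 0.5, "xyz": [0, 0, 0], "rotation": [0, 0, 1]}
    - {"jaw": 0.5, "xyz": [0, 0, 0], "rotation": [0, 0, 1]}
    - {"jaw": 0.5, "xyz": [0, 0, 0], "rotation": [0, 0, 1]}
    - {"jaw": 0.5, "xyz": [0, 0, 0], "rotation": [0, 0, 1]}
    - {"jaw": 0.5, "xyz": [0, 0, 0], "rotation": [0, 0, 1]}

```text
time: 15.0
position: [0.5667, -0.0208, 0.1499]
orientation: [[0.89, 0.455, 0.001], [0.455, -0.89, 0.001], [0.002, -0.001, -1.0]]
contact_force: [0.0, 0.0, 0.0]
width: 0.0428
finger_force: 0.0
```

>>> servo_tool:
  moves:
    - {"jaw": 0.5, "xyz": [0, 0, 0], "rotation": [0, 0, 1]}
    - {"jaw": 0.5, "xyz": [0, 0, 0], "rotation": [0, 0, 1]}
    - {"jaw": 0.5, "xyz": [0, 0, 0], "rotation": [0, 0, 0.47]}
    - {"jaw": 0.5, "xyz": [0, 0, 0], "rotation": [0, 0, 0]}

```text
time: 15.4
position: [0.5667, -0.0208, 0.1499]
orientation: [[0.994, 0.107, 0.001], [0.107, -0.994, 0.001], [0.001, -0.001, -1.0]]
contact_force: [-0.2, -0.5, -0.5]
width: 0.0427
finger_force: 0.0
```

```bash
python3 -c "
from h import *
st();plan((.5547,.0938,.12),-84);plan((.5547,.0938,.077),-84)
s=snap('scene');W=cloud(s);save(s,'g3.png',(200,150,330,230),5)
P=near(W,.568,-.045,.075,.0555,.062);print(rect(P))"
```

```text
t 15.4 p [ 0.5667 -0.0208  0.1499] w 0.0427 F [-0.2 -0.5 -0.5] ff 0.0 q [-0.14  0.52  1.6   0.    1.02  1.32]
[[0.994, 0.107, 0.001], [0.107, -0.994, 0.001], [0.001, -0.001, -1.0]]
rot units [-0.01 -0.01  0.02] | shift units after rot [ 0.   -2.88  0.75] | before rot [ 0.01 -2.88  0.75]
rot units [-0.01 -0.01  0.02] | shift units after rot [ 0.   -2.88  1.82] | before rot [ 0.01 -2.88  1.83]
(array([574.2, -56.5]), 52.2, 123.6, 1.6)
```

View pics/g3.png

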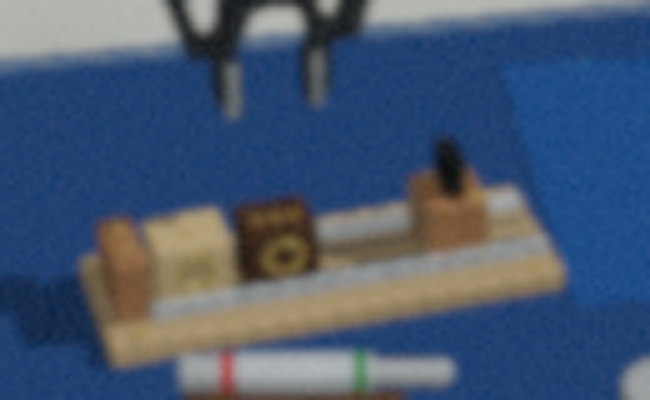

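>>> servo_tool:
  moves:
    - {"jaw": 0.5, "xyz": [0, -0.96, 0], "rotation": [0, 0, 0.02]}
    - {"jaw": 0.5, "xyz": [0, -0.96, 0], "rotation": [0, 0, 0]}
    - {"jaw": 0.5, "xyz": [0, -0.96, 0], "rotation": [0, 0, 0]}
    - {"jaw": 0.5, "xyz": [0, 0, 0.9], "rotation": [0, 0, 0]}
    - {"jaw": 0.5, "xyz": [0, 0, 0], "rotation": [0, 0, 0]}

```text
time: 15.95
position: [0.5524, 0.0946, 0.1114]
orientation: [[0.994, 0.109, -0.004], [0.109, -0.994, 0.001], [-0.004, -0.001, -1.0]]
contact_force: [-1.3, -0.2, -0.2]
width: 0.0429
finger_force: 0.0
```

>>> servo_tool:
  moves:
    - {"jaw": 0.5, "xyz": [0, 0, 0.9], "rotation": [0, 0, 0]}
    - {"jaw": 0.5, "xyz": [0, 0, 0], "rotation": [0, 0, 0]}
    - {"jaw": 0, "xyz": [0, 0, 0], "rotation": [0, 0, 0]}
    - {"jaw": 0, "xyz": [0, 0, 0], "rotation": [0, 0, 0]}
    - {"jaw": 0, "xyz": [0, 0, 0], "rotation": [0, 0, 0]}

```text
time: 16.45
position: [0.5554, 0.0934, 0.0799]
orientation: [[0.994, 0.105, 0.003], [0.105, -0.994, 0.001], [0.004, -0.001, -1.0]]
contact_force: [-0.3, -3.2, 6.8]
width: 0.0128
finger_force: 50.4
```

```bash
python3 -c "
from h import *
st();plan((.5634,.0103,.077),-84)"
```

```text
t 16.45 p [0.5554 0.0934 0.0799] w 0.0128 F [-0.3 -3.2  6.8] ff 50.35677194595337 q [0.06 0.62 1.67 0.   0.85 1.52]
[[0.994, 0.105, 0.003], [0.105, -0.994, 0.001], [0.004, -0.001, -1.0]]
rot units [-0.01 -0.02  0.  ] | shift units after rot [-0.02  2.09  0.07] | before rot [-0.02  2.09  0.07]
```

>>> servo_tool:
  moves:
    - {"jaw": 0, "xyz": [0, 0.3, 0], "rotation": [0, 0, 0]}
    - {"jaw": 0, "xyz": [0, 0.3, 0], "rotation": [0, 0, 0]}
    - {"jaw": 0, "xyz": [0, 0.3, 0], "rotation": [0, 0, 0]}
    - {"jaw": 0, "xyz": [0, 0.3, 0], "rotation": [0, 0, 0]}
    - {"jaw": 0, "xyz": [0, 0.3, 0], "rotation": [0, 0, 0]}

```text
time: 16.95
position: [0.5617, 0.0341, 0.0799]
orientation: [[0.994, 0.105, 0.004], [0.105, -0.994, 0.002], [0.004, -0.002, -1.0]]
contact_force: [-0.9, 6.3, 10.2]
width: 0.0132
finger_force: 50.8
```

>>> servo_tool:
  moves:
    - {"jaw": 0, "xyz": [0, 0.15, 0], "rotation": [0, 0, 0]}
    - {"jaw": 0, "xyz": [0, 0.15, 0], "rotation": [0, 0, 0]}
    - {"jaw": 0, "xyz": [0, 0.1, 0], "rotation": [0, 0, 0]}
    - {"jaw": 0, "xyz": [0, 0.1, 0], "rotation": [0, 0, 0]}

```text
time: 17.35
position: [0.5637, 0.0144, 0.0799]
orientation: [[0.994, 0.105, 0.004], [0.105, -0.994, 0.002], [0.004, -0.001, -1.0]]
contact_force: [-2.6, 6.5, 9.9]
width: 0.0127
finger_force: 50.9
```

>>> servo_tool:
  moves:
    - {"jaw": 0, "xyz": [0, 0.05, 0], "rotation": [0, 0, 0]}
    - {"jaw": 0, "xyz": [0, 0, 0], "rotation": [0, 0, 0]}

```text
time: 17.55
position: [0.564, 0.0121, 0.0799]
orientation: [[0.994, 0.105, 0.004], [0.105, -0.994, 0.001], [0.004, -0.001, -1.0]]
contact_force: [-2.0, 2.4, 8.9]
width: 0.0129
finger_force: 50.9
```

```bash
python3 -c "
from h import *
st();plan((.5634,.0103,.077),-84)"
```

```text
t 17.55 p [0.564  0.0121 0.0799] w 0.0129 F [-2.   2.4  8.9] ff 50.85185766220093 q [-0.09  0.62  1.67  0.    0.85  1.38]
[[0.994, 0.105, 0.004], [0.105, -0.994, 0.001], [0.004, -0.001, -1.0]]
rot units [-0.01 -0.03  0.  ] | shift units after rot [-0.02  0.04  0.07] | before rot [-0.02  0.04  0.07]
```

>>> servo_tool:
  moves:
    - {"jaw": 0, "xyz": [0, 0.04, 0], "rotation": [0, 0, 0]}
    - {"jaw": 0, "xyz": [0, 0, 0], "rotation": [0, 0, 0]}

```text
time: 17.75
position: [0.5641, 0.0108, 0.0799]
orientation: [[0.994, 0.105, 0.004], [0.105, -0.994, 0.002], [0.004, -0.001, -1.0]]
contact_force: [-2.5, 3.6, 9.8]
width: 0.0131
finger_force: 50.9
```

>>> servo_tool:
  moves:
    - {"jaw": 0, "xyz": [0, 0.03, 0], "rotation": [0, 0, 0]}
    - {"jaw": 0, "xyz": [0, 0, 0], "rotation": [0, 0, 0]}

```text
time: 17.95
position: [0.5642, 0.0097, 0.0799]
orientation: [[0.994, 0.105, 0.004], [0.105, -0.994, 0.002], [0.004, -0.001, -1.0]]
contact_force: [-1.4, 5.8, 8.9]
width: 0.0128
finger_force: 50.9
```

>>> servo_tool:
  moves:
    - {"jaw": 0, "xyz": [0, 0.03, 0], "rotation": [0, 0, 0]}
    - {"jaw": 0, "xyz": [0, 0, 0], "rotation": [0, 0, 0]}

```text
time: 18.15
position: [0.5644, 0.0085, 0.0799]
orientation: [[0.994, 0.105, 0.004], [0.105, -0.994, 0.002], [0.004, -0.001, -1.0]]
contact_force: [-1.7, 4.7, 9.7]
width: 0.0129
finger_force: 50.9
```

>>> servo_tool:
  moves:
    - {"jaw": 0, "xyz": [0, 0.03, 0], "rotation": [0, 0, 0]}
    - {"jaw": 0, "xyz": [0, 0, 0], "rotation": [0, 0, 0]}

```text
time: 18.35
position: [0.5645, 0.0073, 0.0799]
orientation: [[0.994, 0.105, 0.004], [0.105, -0.994, 0.002], [0.004, -0.001, -1.0]]
contact_force: [-1.1, 5.9, 9.9]
width: 0.0131
finger_force: 50.9
```

>>> servo_tool:
  moves:
    - {"jaw": 0, "xyz": [0, 0.03, 0], "rotation": [0, 0, 0]}
    - {"jaw": 0, "xyz": [0, 0, 0], "rotation": [0, 0, 0]}

```text
time: 18.55
position: [0.5645, 0.0068, 0.0799]
orientation: [[0.994, 0.105, 0.004], [0.105, -0.994, 0.003], [0.004, -0.002, -1.0]]
contact_force: [-1.6, 13.1, 10.5]
width: 0.0129
finger_force: 51.1
```

>>> servo_tool:
  moves:
    - {"jaw": 0, "xyz": [0, 0.03, 0], "rotation": [0, 0, 0]}
    - {"jaw": 0, "xyz": [0, 0, 0], "rotation": [0, 0, 0]}

```text
time: 18.75
position: [0.5645, 0.0067, 0.0799]
orientation: [[0.995, 0.105, 0.003], [0.105, -0.995, 0.004], [0.004, -0.004, -1.0]]
contact_force: [-1.2, 24.2, 11.8]
width: 0.0131
finger_force: 51.4
```

```bash
python3 -c "
from h import *
st()
s=snap('scene');W=cloud(s);save(s,'g4.png',(210,170,320,230),6)"
```

```text
t 18.75 p [0.5645 0.0067 0.0799] w 0.0131 F [-1.2 24.2 11.8] ff 51.40460550785065 q [-0.1   0.62  1.66  0.01  0.85  1.37]
[[0.995, 0.105, 0.003], [0.105, -0.995, 0.004], [0.004, -0.004, -1.0]]
```

View pics/g4.png

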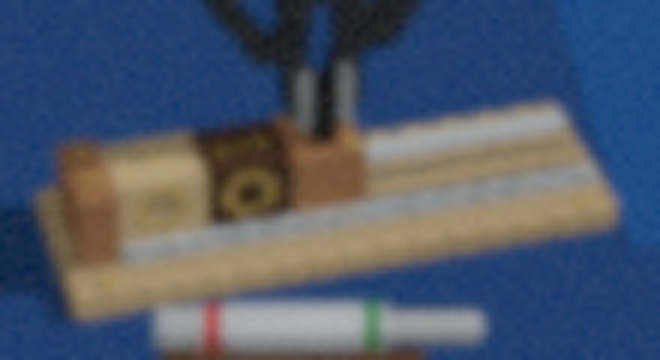

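>>> servo_tool:
  moves:
    - {"jaw": 0.5, "xyz": [0, 0, 0], "rotation": [0, 0, 0]}
    - {"jaw": 0.5, "xyz": [0, 0, 0], "rotation": [0, 0, 0]}
    - {"jaw": 0.5, "xyz": [0, 0, 0], "rotation": [0, 0, 0]}
    - {"jaw": 0.5, "xyz": [0, 0, -0.8], "rotation": [0, 0, 0]}
    - {"jaw": 0.7, "xyz": [0, 0, -1], "rotation": [0, 0, 0]}

```text
time: 19.3
position: [0.5629, 0.0044, 0.1499]
orientation: [[0.994, 0.105, -0.002], [0.105, -0.994, 0.001], [-0.002, -0.002, -1.0]]
contact_force: [1.1, -0.1, -0.5]
width: 0.0555
finger_force: 0.0
```

>>> servo_tool:
  moves:
    - {"jaw": 0.7, "xyz": [0, 0, 0], "rotation": [0, 0, -0.96]}
    - {"jaw": 0.7, "xyz": [0, 0, 0], "rotation": [0, 0, -0.96]}
    - {"jaw": 0.7, "xyz": [0, 0, 0], "rotation": [0, 0, -0.96]}
    - {"jaw": 0.7, "xyz": [0, 0, 0], "rotation": [0, 0, -0.96]}
    - {"jaw": 0.7, "xyz": [0, 0, 0], "rotation": [0, 0, -0.96]}

```text
time: 19.8
position: [0.564, 0.0044, 0.1503]
orientation: [[0.674, 0.739, 0.002], [0.739, -0.674, 0.001], [0.002, 0.001, -1.0]]
contact_force: [-1.0, -0.5, 0.2]
width: 0.0599
finger_force: 0.0
```

>>> servo_tool:
  moves:
    - {"jaw": 0.7, "xyz": [0, 0, 0], "rotation": [0, 0, -0.96]}
    - {"jaw": 0.7, "xyz": [0, 0, 0], "rotation": [0, 0, -0.96]}
    - {"jaw": 0.7, "xyz": [0, 0, 0], "rotation": [0, 0, -0.96]}
    - {"jaw": 0.7, "xyz": [0, 0, 0], "rotation": [0, 0, -0.96]}
    - {"jaw": 0.7, "xyz": [0, 0, 0], "rotation": [0, 0, 0]}

```text
time: 20.3
position: [0.564, 0.0044, 0.1503]
orientation: [[0.166, 0.986, 0.002], [0.986, -0.166, 0.001], [0.001, 0.002, -1.0]]
contact_force: [0.3, 0.1, -0.3]
width: 0.0594
finger_force: 0.0
```

```bash
python3 - <<'E'
from h import *
st()
for n in('top','scene'):
    s=snap(n);W=cloud(s)
    P=near(W,.705,-.025,.11,.0395,.056); P=P[(P[:,0]>.66)&(P[:,0]<.75)]
    print(n,len(P),rect(P)); c=P.mean(0); 
    u,sv,vt=np.linalg.svd(P[:,:2]-c[:2],full_matrices=False); d=vt[0]*np.sign(vt[0][1]); t=(P[:,:2]-c[:2])@d
    print(np.degrees(np.arctan2(d[1],d[0])),'ends',c[:2]+d*t.min(),c[:2]+d*t.max(),'len',np.ptp(t),'zmax',P[:,2].max())
    # wide part = handle+nogo
    H=P[P[:,2]>.0487]; tt=(H[:,:2]-c[:2])@d; print('ends tall',c[:2]+d*tt.min(),c[:2]+d*tt.max(),np.ptp(tt))
    P=near(W,.705,-.03,.085,.005,.012);P=P[P[:,0]>.655]; print('rest',rect(P))
    J=near(W,.564,.007,.03,.08,.095); print('grip',rect(J) if len(J) else 0)
    R=near(W,.57,-.05,.1,.054,.061); R=R[R[:,0]<.62]; print('row',rect(R))
E
```

```text
t 20.3 p [0.564  0.0044 0.1503] w 0.0594 F [ 0.3  0.1 -0.3] ff 0.0 q [-0.1   0.52  1.61  0.    1.01  0.07]
[[0.166, 0.986, 0.002], [0.986, -0.166, 0.001], [0.001, 0.002, -1.0]]
top 454 (array([702.2, -16.9]), 30.2, 154.1, -12.0)
79.83142142920906 ends [ 0.68887578 -0.09293654] [0.71610352 0.0588665 ] len 0.15422552244020923 zmax 0.055649710325848666
ends tall [ 0.68887578 -0.09293654] [0.71556462 0.05586197] 0.15117304876139026
rest (array([731.8, -37.8]), 111.1, 161.8, -9.0)
grip 0
row (array([ 576.5, -117.9]), 18.3, 54.4, 88.5)
scene 308 (array([704.6, -17.2]), 25.6, 154.6, -10.1)
81.18842585504203 ends [ 0.69617635 -0.09424608] [0.71988436 0.05869399] len 0.15476671117201718 zmax 0.05522442097765927
ends tall [ 0.69620155 -0.0940835 ] [0.71897618 0.05283537] 0.148673592377479
rest (array([726.3, -32.6]), 102.5, 130.9, -10.0)
grip (array([564.3,   7.8]), 13.2, 34.1, -86.1)
row (array([573.5, -48.1]), 59.2, 153.5, 4.9)
```

```bash
python3 -c "
from h import *
plan((.7005,-.0295,.12),-9.7);plan((.7005,-.0295,.036),-9.7)"
```

```text
rot units [ 0.01 -0.01 -0.03] | shift units after rot [-0.26  3.51  0.76] | before rot [-0.24  3.51  0.76]
rot units [ 0.01 -0.01 -0.03] | shift units after rot [-0.26  3.51  2.86] | before rot [-0.25  3.5   2.86]
```

>>> servo_tool:
  moves:
    - {"jaw": 0.7, "xyz": [-0.06, 0.88, 0], "rotation": [0, 0, -0.03]}
    - {"jaw": 0.7, "xyz": [-0.06, 0.88, 0], "rotation": [0, 0, 0]}
    - {"jaw": 0.7, "xyz": [-0.06, 0.88, 0.2], "rotation": [0, 0, 0]}
    - {"jaw": 0.7, "xyz": [-0.07, 0.87, 0.5], "rotation": [0, 0, 0]}
    - {"jaw": 0.7, "xyz": [0, 0, 0.3], "rotation": [0, 0, 0]}

```text
time: 20.9
position: [0.704, -0.0297, 0.1088]
orientation: [[0.169, 0.986, 0.004], [0.986, -0.169, 0.001], [0.001, 0.003, -1.0]]
contact_force: [-0.8, 0.1, -0.5]
width: 0.0598
finger_force: 0.0
```

>>> servo_tool:
  moves:
    - {"jaw": 0.7, "xyz": [0, 0, 0], "rotation": [0, 0, 0]}
    - {"jaw": 0.7, "xyz": [0, 0, 0], "rotation": [0, 0, 0]}

```text
time: 21.1
position: [0.7, -0.0282, 0.1103]
orientation: [[0.166, 0.986, 0.0], [0.986, -0.166, 0.001], [0.001, 0.0, -1.0]]
contact_force: [0.8, -0.7, 0.1]
width: 0.0602
finger_force: 0.0
```

```bash
python3 -c "
from h import *
st();plan((.7005,-.0295,.035),-9.7)"
```

```text
t 21.1 p [ 0.7    -0.0282  0.1103] w 0.0602 F [ 0.8 -0.7  0.1] ff 0.0 q [-0.13  0.73  1.27  0.    1.14  0.04]
[[0.166, 0.986, 0.0], [0.986, -0.166, 0.001], [0.001, 0.0, -1.0]]
rot units [ 0.   -0.01  0.02] | shift units after rot [-0.03  0.02  1.88] | before rot [-0.03  0.02  1.88]
```

>>> servo_tool:
  moves:
    - {"jaw": 0.7, "xyz": [-0.03, 0.02, 0.8], "rotation": [0, 0, 0.02]}
    - {"jaw": 0.7, "xyz": [0, 0, 0.7], "rotation": [0, 0, 0]}
    - {"jaw": 0.7, "xyz": [0, 0, 0.38], "rotation": [0, 0, 0]}
    - {"jaw": 0.7, "xyz": [0, 0, 0], "rotation": [0, 0, 0]}
    - {"jaw": 0.7, "xyz": [0, 0, 0], "rotation": [0, 0, 0]}
  squeeze: 70

```text
time: 21.6
position: [0.7019, -0.0296, 0.0363]
orientation: [[0.167, 0.986, 0.003], [0.986, -0.167, 0.001], [0.002, 0.002, -1.0]]
contact_force: [0.1, -0.7, 0.5]
width: 0.0598
finger_force: 0.0
```

>>> servo_tool:
  moves:
    - {"jaw": 0, "xyz": [0, 0, 0], "rotation": [0, 0, 0]}
    - {"jaw": 0, "xyz": [0, 0, 0], "rotation": [0, 0, 0]}
    - {"jaw": 0, "xyz": [0, 0, 0], "rotation": [0, 0, 0]}
    - {"jaw": 0, "xyz": [0, 0, 0], "rotation": [0, 0, 0]}
    - {"jaw": 0, "xyz": [0, 0, 0], "rotation": [0, 0, 0]}

```text
time: 22.1
position: [0.7008, -0.0295, 0.0363]
orientation: [[0.167, 0.986, 0.001], [0.986, -0.167, 0.001], [0.001, 0.0, -1.0]]
contact_force: [-10.5, 1.4, 13.9]
width: 0.0208
finger_force: 69.0
```

```bash
python3 -c "
from h import *
st()"
```

```text
t 22.1 p [ 0.7008 -0.0295  0.0363] w 0.0208 F [-10.5   1.4  13.9] ff 68.97210722789168 q [-0.13  0.82  1.31  0.    1.01  0.04]
[[0.167, 0.986, 0.001], [0.986, -0.167, 0.001], [0.001, 0.0, -1.0]]
```

>>> servo_tool:
  moves:
    - {"jaw": 0, "xyz": [0, 0, -0.4], "rotation": [0, 0, 0]}
    - {"jaw": 0, "xyz": [0, 0, -0.8], "rotation": [0, 0, 0]}
    - {"jaw": 0, "xyz": [0, 0, -0.9], "rotation": [0, 0, 0]}
    - {"jaw": 0, "xyz": [0, 0, -0.8], "rotation": [0, 0, 0]}
    - {"jaw": 0, "xyz": [0, 0, 0], "rotation": [0, 0, 0]}

```text
time: 22.6
position: [0.704, -0.0301, 0.1571]
orientation: [[0.167, 0.986, 0.01], [0.986, -0.167, 0.0], [0.002, 0.01, -1.0]]
contact_force: [0.7, -0.6, -0.8]
width: 0.0207
finger_force: 69.2
```

```bash
python3 -c "
from h import *
st();plan((.4495,-.0949,.15),-84)
s=snap('scene');save(s,'g5.png',(210,150,320,250),5)"
```

```text
t 22.6 p [ 0.704  -0.0301  0.1571] w 0.0207 F [ 0.7 -0.6 -0.8] ff 69.15757404640317 q [-0.13  0.68  1.23  0.    1.22  0.04]
[[0.167, 0.986, 0.01], [0.986, -0.167, 0.0], [0.002, 0.01, -1.0]]
rot units [ 0.05 -0.05  8.65] | shift units after rot [-6.5   0.95  0.18] | before rot [-2.66 -6.    0.11]
```

View pics/g5.png

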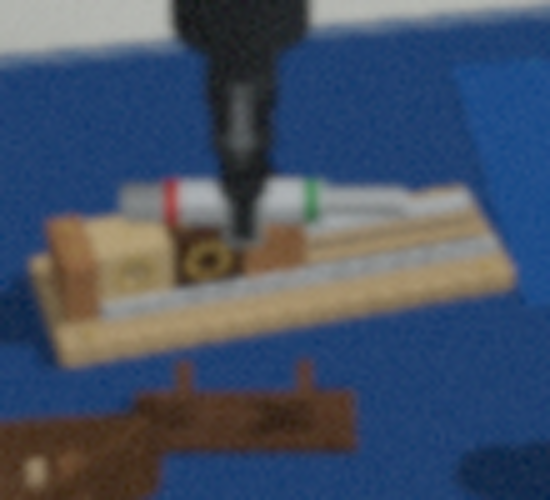

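>>> servo_tool:
  moves:
    - {"jaw": 0, "xyz": [-0.44, -1, 0], "rotation": [0, 0, 0]}
    - {"jaw": 0, "xyz": [-0.44, -1, 0], "rotation": [0, 0, 0]}
    - {"jaw": 0, "xyz": [-0.44, -1, 0], "rotation": [0, 0, 0]}
    - {"jaw": 0, "xyz": [-0.44, -1, 0], "rotation": [0, 0, 0]}
    - {"jaw": 0, "xyz": [-0.44, -1, 0], "rotation": [0, 0, 0]}

```text
time: 23.15
position: [0.4872, -0.0831, 0.1502]
orientation: [[0.167, 0.986, 0.001], [0.986, -0.167, 0.001], [0.002, 0.0, -1.0]]
contact_force: [0.3, -1.7, -1.8]
width: 0.0205
finger_force: 69.4
```

>>> servo_tool:
  moves:
    - {"jaw": 0, "xyz": [-0.44, -1, 0], "rotation": [0, 0, 0]}
    - {"jaw": 0, "xyz": [0, 0, 0], "rotation": [0, 0, 0.96]}
    - {"jaw": 0, "xyz": [0, 0, 0], "rotation": [0, 0, 0.96]}
    - {"jaw": 0, "xyz": [0, 0, 0], "rotation": [0, 0, 0.96]}
    - {"jaw": 0, "xyz": [0, 0, 0], "rotation": [0, 0, 0.96]}

```text
time: 23.65
position: [0.4466, -0.0937, 0.1502]
orientation: [[0.682, 0.732, 0.001], [0.732, -0.682, 0.002], [0.002, -0.0, -1.0]]
contact_force: [0.2, -0.2, -1.1]
width: 0.0207
finger_force: 69.4
```

>>> servo_tool:
  moves:
    - {"jaw": 0, "xyz": [0, 0, 0], "rotation": [0, 0, 0.96]}
    - {"jaw": 0, "xyz": [0, 0, 0], "rotation": [0, 0, 0.96]}
    - {"jaw": 0, "xyz": [0, 0, 0], "rotation": [0, 0, 0.96]}
    - {"jaw": 0, "xyz": [0, 0, 0], "rotation": [0, 0, 0.96]}
    - {"jaw": 0, "xyz": [0, 0, 0], "rotation": [0, 0, 0.97]}

```text
time: 24.15
position: [0.4467, -0.0936, 0.1502]
orientation: [[0.995, 0.099, 0.001], [0.099, -0.995, 0.002], [0.001, -0.001, -1.0]]
contact_force: [0.1, -0.4, -1.4]
width: 0.0207
finger_force: 69.4
```

>>> servo_tool:
  moves:
    - {"jaw": 0, "xyz": [0, 0, 0], "rotation": [0, 0, 0]}
    - {"jaw": 0, "xyz": [0, 0, 0], "rotation": [0, 0, 0]}

```text
time: 24.35
position: [0.4468, -0.0937, 0.1503]
orientation: [[0.994, 0.11, 0.001], [0.11, -0.994, 0.001], [0.001, -0.001, -1.0]]
contact_force: [-0.1, 0.2, -1.9]
width: 0.0207
finger_force: 69.4
```

```bash
python3 -c "
from h import *
st();plan((.4495,-.0949,.0373),-84)"
```

```text
t 24.35 p [ 0.4468 -0.0937  0.1503] w 0.0207 F [-0.1  0.2 -1.9] ff 69.44602039642632 q [-0.34  0.4   1.86  0.    0.88  1.12]
[[0.994, 0.11, 0.001], [0.11, -0.994, 0.001], [0.001, -0.001, -1.0]]
rot units [-0.01 -0.01  0.03] | shift units after rot [0.06 0.04 2.83] | before rot [0.06 0.04 2.83]
```

>>> servo_tool:
  moves:
    - {"jaw": 0, "xyz": [0, 0.04, 0.9], "rotation": [0, 0, 0.03]}
    - {"jaw": 0, "xyz": [0, 0, 0.9], "rotation": [0, 0, 0]}
    - {"jaw": 0, "xyz": [0, 0, 0.8], "rotation": [0, 0, 0]}
    - {"jaw": 0, "xyz": [0, 0, 0.2], "rotation": [0, 0, 0]}
    - {"jaw": 0, "xyz": [0, 0, 0], "rotation": [0, 0, 0]}

```text
time: 24.85
position: [0.4468, -0.095, 0.038]
orientation: [[0.995, 0.103, -0.001], [0.103, -0.995, 0.002], [-0.001, -0.002, -1.0]]
contact_force: [-0.1, -0.6, -0.8]
width: 0.0207
finger_force: 69.4
```

>>> servo_tool:
  moves:
    - {"jaw": 0, "xyz": [0, 0, 0], "rotation": [0, 0, 0]}
    - {"jaw": 0, "xyz": [0, 0, 0], "rotation": [0, 0, 0]}

```text
time: 25.05
position: [0.4482, -0.0955, 0.0399]
orientation: [[0.995, 0.101, 0.004], [0.101, -0.995, 0.001], [0.004, -0.0, -1.0]]
contact_force: [1.2, 0.6, -1.4]
width: 0.0205
finger_force: 69.4
```

```bash
python3 -c "
from h import *
st();plan((.5738-.115*.9945,-.0818-.115*.1045,.0373),-84)"
```

```text
t 25.05 p [ 0.4482 -0.0955  0.0399] w 0.0205 F [ 1.2  0.6 -1.4] ff 69.37791723757982 q [-0.34  0.61  1.95  0.    0.58  1.13]
[[0.995, 0.101, 0.004], [0.101, -0.995, 0.001], [0.004, -0.0, -1.0]]
rot units [-0.   -0.02 -0.02] | shift units after rot [ 0.28 -0.01  0.06] | before rot [ 0.28 -0.01  0.06]
```

>>> servo_tool:
  moves:
    - {"jaw": 0, "xyz": [0.14, -0.01, 0.05], "rotation": [0, -0.02, -0.02]}
    - {"jaw": 0, "xyz": [0.14, 0, 0], "rotation": [0, 0, 0]}
    - {"jaw": 0, "xyz": [0, 0, 0], "rotation": [0, 0, 0]}
    - {"jaw": 0, "xyz": [0, 0, 0], "rotation": [0, 0, 0]}

```text
time: 25.45
position: [0.4588, -0.0936, 0.0367]
orientation: [[0.995, 0.104, -0.001], [0.104, -0.995, 0.001], [-0.001, -0.001, -1.0]]
contact_force: [0.3, 0.4, -1.9]
width: 0.0206
finger_force: 69.4
```

```bash
python3 -c "
from h import *
plan((.5738-.115*.9945,-.0818-.115*.1045,.0373),-84)
s=snap('top');save(s,'g6.png',(200,150,320,260),5);plan((.5738-.115*.9945,-.0818-.115*.1045,.0373),-84)
s=snap('scene');plan((.5738-.115*.9945,-.0818-.115*.1045,.0373),-84);st()"
```

```text
rot units [-0.01  0.01 -0.  ] | shift units after rot [ 0.02  0.01 -0.02] | before rot [ 0.02  0.01 -0.02]
rot units [-0.01  0.01 -0.  ] | shift units after rot [ 0.02  0.01 -0.02] | before rot [ 0.02  0.01 -0.02]
rot units [-0.01  0.01 -0.01] | shift units after rot [ 0.03  0.01 -0.02] | before rot [ 0.03  0.01 -0.02]
t 25.55 p [ 0.4584 -0.0936  0.0366] w 0.0206 F [-0.4 -0.8 -1.1] ff 69.40412496216595 q [-0.33  0.62  1.93  0.    0.6   1.14]
[[0.995, 0.104, -0.002], [0.104, -0.995, 0.001], [-0.002, -0.001, -1.0]]
```

View pics/g6.png

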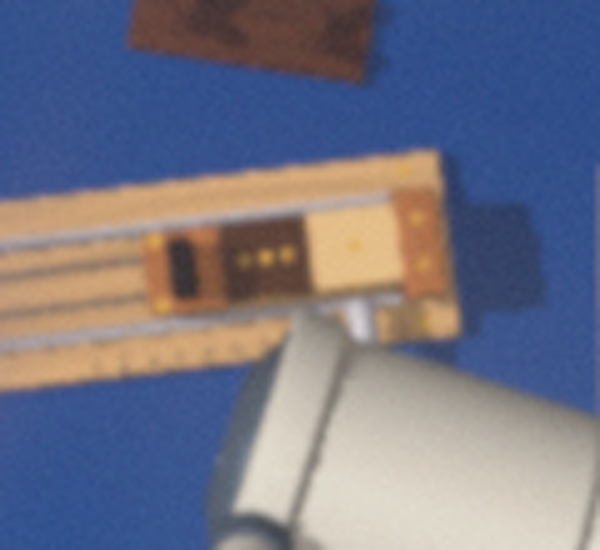

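>>> servo_tool:
  moves:
    - {"jaw": 0, "xyz": [0.12, 0.01, -0.02], "rotation": [0, 0, 0]}
    - {"jaw": 0, "xyz": [0.12, 0, 0], "rotation": [0, 0, 0]}
    - {"jaw": 0, "xyz": [0.12, 0, 0], "rotation": [0, 0, 0]}
    - {"jaw": 0, "xyz": [0, 0, 0], "rotation": [0, 0, 0]}

```text
time: 25.95
position: [0.4738, -0.0926, 0.0373]
orientation: [[0.995, 0.104, -0.001], [0.104, -0.995, 0.001], [-0.001, -0.001, -1.0]]
contact_force: [-1.1, -0.3, -1.9]
width: 0.0206
finger_force: 69.4
```

```bash
python3 -c "
from h import *
st();plan((.5738-.065*.9945,-.0818-.065*.1045,.0373),-84)"
```

```text
t 25.95 p [ 0.4738 -0.0926  0.0373] w 0.0206 F [-1.1 -0.3 -1.9] ff 69.40456788986921 q [-0.32  0.63  1.89  0.    0.62  1.15]
[[0.995, 0.104, -0.001], [0.104, -0.995, 0.001], [-0.001, -0.001, -1.0]]
rot units [-0.  0. -0.] | shift units after rot [ 0.89 -0.01  0.  ] | before rot [ 0.89 -0.01  0.  ]
```

>>> servo_tool:
  moves:
    - {"jaw": 0, "xyz": [0.2, 0, 0], "rotation": [0, 0, 0]}
    - {"jaw": 0, "xyz": [0.2, 0, 0], "rotation": [0, 0, 0]}
    - {"jaw": 0, "xyz": [0.2, 0, 0], "rotation": [0, 0, 0]}
    - {"jaw": 0, "xyz": [0.15, 0, 0], "rotation": [0, 0, 0]}
    - {"jaw": 0, "xyz": [0, 0, 0], "rotation": [0, 0, 0]}

```text
time: 26.45
position: [0.5038, -0.0895, 0.0373]
orientation: [[0.995, 0.104, -0.001], [0.104, -0.995, 0.001], [-0.0, -0.001, -1.0]]
contact_force: [0.6, -0.5, -2.8]
width: 0.0205
finger_force: 69.4
```

>>> servo_tool:
  moves:
    - {"jaw": 0, "xyz": [0.07, 0, 0], "rotation": [0, 0, 0]}
    - {"jaw": 0, "xyz": [0.05, 0, 0], "rotation": [0, 0, 0]}
    - {"jaw": 0, "xyz": [0, 0, 0], "rotation": [0, 0, 0]}

```text
time: 26.75
position: [0.5076, -0.089, 0.0373]
orientation: [[0.995, 0.104, -0.001], [0.104, -0.995, 0.001], [-0.001, -0.001, -1.0]]
contact_force: [0.5, 0.8, -1.7]
width: 0.0202
finger_force: 69.4
```

```bash
python3 -c "
from h import *
st();plan((.5738-.065*.9945,-.0818-.065*.1045,.0373),-84)"
```

```text
t 26.75 p [ 0.5076 -0.089   0.0373] w 0.0202 F [ 0.5  0.8 -1.7] ff 69.40407330170274 q [-0.29  0.65  1.81  0.    0.68  1.18]
[[0.995, 0.104, -0.001], [0.104, -0.995, 0.001], [-0.001, -0.001, -1.0]]
rot units [-0.01  0.01 -0.01] | shift units after rot [ 0.04 -0.01 -0.  ] | before rot [ 0.04 -0.01 -0.  ]
```

Advance until it seats.

>>> servo_tool:
  moves:
    - {"jaw": 0, "xyz": [0.04, 0, 0], "rotation": [0, 0, 0]}
    - {"jaw": 0, "xyz": [0, 0, 0], "rotation": [0, 0, 0]}

```text
time: 26.95
position: [0.5092, -0.0888, 0.0373]
orientation: [[0.995, 0.104, -0.001], [0.104, -0.995, 0.001], [-0.001, -0.001, -1.0]]
contact_force: [0.2, -0.0, -2.2]
width: 0.0207
finger_force: 69.4
```

>>> servo_tool:
  moves:
    - {"jaw": 0, "xyz": [0.04, 0, 0], "rotation": [0, 0, 0]}
    - {"jaw": 0, "xyz": [0, 0, 0], "rotation": [0, 0, 0]}

```text
time: 27.15
position: [0.5108, -0.0887, 0.0373]
orientation: [[0.995, 0.104, -0.001], [0.104, -0.995, 0.001], [-0.001, -0.001, -1.0]]
contact_force: [-0.5, -0.8, -2.4]
width: 0.0205
finger_force: 69.4
```

>>> servo_tool:
  moves:
    - {"jaw": 0, "xyz": [0.03, 0, 0], "rotation": [0, 0, 0]}
    - {"jaw": 0, "xyz": [0, 0, 0], "rotation": [0, 0, 0]}

```text
time: 27.35
position: [0.5118, -0.0885, 0.0372]
orientation: [[0.995, 0.104, -0.002], [0.104, -0.995, 0.001], [-0.002, -0.001, -1.0]]
contact_force: [-1.0, 0.2, -2.5]
width: 0.0203
finger_force: 69.5
```

>>> servo_tool:
  moves:
    - {"jaw": 0, "xyz": [0.03, 0, 0], "rotation": [0, 0, 0]}
    - {"jaw": 0, "xyz": [0, 0, 0], "rotation": [0, 0, 0]}

```text
time: 27.55
position: [0.512, -0.0883, 0.0371]
orientation: [[0.995, 0.104, -0.004], [0.104, -0.995, 0.001], [-0.004, -0.002, -1.0]]
contact_force: [-6.5, -2.3, 1.4]
width: 0.0205
finger_force: 69.9
```

>>> servo_tool:
  moves:
    - {"jaw": 0, "xyz": [0.03, 0, 0], "rotation": [0, 0, 0]}
    - {"jaw": 0, "xyz": [0, 0, 0], "rotation": [0, 0, 0]}

```text
time: 27.75
position: [0.512, -0.0882, 0.0369]
orientation: [[0.995, 0.104, -0.006], [0.104, -0.995, 0.001], [-0.006, -0.002, -1.0]]
contact_force: [-12.7, -5.2, 3.6]
width: 0.0206
finger_force: 70.3
```

```bash
python3 -c "
from h import *
s=snap('scene');save(s,'g7.png',(210,170,300,240),7);st()"
```

```text
t 27.8 p [ 0.512  -0.0882  0.037 ] w 0.0208 F [-12.9  -5.2   3.1] ff 70.25985985994339 q [-0.29  0.66  1.79 -0.    0.7   1.18]
[[0.995, 0.104, -0.006], [0.104, -0.995, 0.001], [-0.006, -0.002, -1.0]]
```

View pics/g7.png

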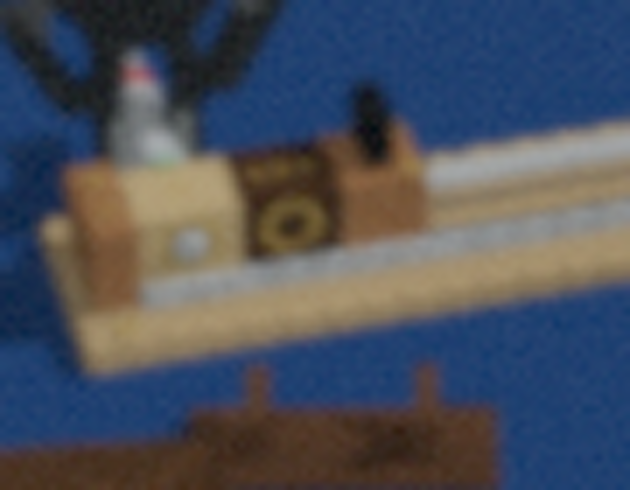

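>>> servo_tool:
  moves:
    - {"jaw": 0, "xyz": [-0.2, 0, 0], "rotation": [0, 0, 0]}
    - {"jaw": 0, "xyz": [-0.35, 0, 0], "rotation": [0, 0, 0]}
    - {"jaw": 0, "xyz": [-0.35, 0, 0], "rotation": [0, 0, 0]}
    - {"jaw": 0, "xyz": [-0.35, 0, 0], "rotation": [0, 0, 0]}
    - {"jaw": 0, "xyz": [-0.35, 0, 0], "rotation": [0, 0, 0]}

```text
time: 28.3
position: [0.4501, -0.095, 0.0375]
orientation: [[0.995, 0.104, -0.001], [0.104, -0.995, 0.001], [-0.001, -0.001, -1.0]]
contact_force: [0.6, 0.7, -1.9]
width: 0.0202
finger_force: 69.5
```

>>> servo_tool:
  moves:
    - {"jaw": 0, "xyz": [-0.12, 0, 0], "rotation": [0, 0, 0]}
    - {"jaw": 0, "xyz": [0, 0, 0], "rotation": [0, 0, 0]}

```text
time: 28.5
position: [0.4456, -0.0955, 0.0375]
orientation: [[0.995, 0.103, -0.002], [0.103, -0.995, 0.001], [-0.001, -0.001, -1.0]]
contact_force: [-0.4, 0.4, -1.6]
width: 0.0206
finger_force: 69.5
```

```bash
python3 -c "
from h import *
st();plan((.5738-.125*.9945,-.0818-.125*.1045,.0373),-84)"
```

```text
t 28.5 p [ 0.4456 -0.0955  0.0375] w 0.0206 F [-0.4  0.4 -1.6] ff 69.46705757640302 q [-0.34  0.61  1.96  0.    0.58  1.12]
[[0.995, 0.103, -0.002], [0.103, -0.995, 0.001], [-0.001, -0.001, -1.0]]
rot units [-0.01  0.01 -0.01] | shift units after rot [ 0.1 -0.   0. ] | before rot [ 0.1 -0.   0. ]
```

Clear of the bore; turn round 180°.

>>> servo_tool:
  moves:
    - {"jaw": 0, "xyz": [0, 0, 0], "rotation": [0, 0, -0.95]}
    - {"jaw": 0, "xyz": [0, 0, 0], "rotation": [0, 0, -0.95]}
    - {"jaw": 0, "xyz": [0, 0, 0], "rotation": [0, 0, -0.95]}
    - {"jaw": 0, "xyz": [0, 0, 0], "rotation": [0, 0, -0.95]}
    - {"jaw": 0, "xyz": [0, 0, 0], "rotation": [0, 0, -0.95]}

```text
time: 29.0
position: [0.4469, -0.0955, 0.0374]
orientation: [[0.681, 0.733, -0.0], [0.733, -0.681, 0.001], [0.0, -0.001, -1.0]]
contact_force: [0.0, -0.2, -1.8]
width: 0.0204
finger_force: 69.5
```

>>> servo_tool:
  moves:
    - {"jaw": 0, "xyz": [0, 0, 0], "rotation": [0, 0, -0.95]}
    - {"jaw": 0, "xyz": [0, 0, 0], "rotation": [0, 0, -0.95]}
    - {"jaw": 0, "xyz": [0, 0, 0], "rotation": [0, 0, -0.95]}
    - {"jaw": 0, "xyz": [0, 0, 0], "rotation": [0, 0, -0.95]}
    - {"jaw": 0, "xyz": [0, 0, 0], "rotation": [0, 0, -0.95]}

```text
time: 29.5
position: [0.4469, -0.0955, 0.0374]
orientation: [[0.036, 0.999, -0.0], [0.999, -0.036, 0.001], [0.001, -0.0, -1.0]]
contact_force: [-0.3, 0.2, -1.7]
width: 0.0207
finger_force: 69.5
```

>>> servo_tool:
  moves:
    - {"jaw": 0, "xyz": [0, 0, 0], "rotation": [0, 0, -0.95]}
    - {"jaw": 0, "xyz": [0, 0, 0], "rotation": [0, 0, -0.95]}
    - {"jaw": 0, "xyz": [0, 0, 0], "rotation": [0, 0, -0.95]}
    - {"jaw": 0, "xyz": [0, 0, 0], "rotation": [0, 0, -0.95]}
    - {"jaw": 0, "xyz": [0, 0, 0], "rotation": [0, 0, -0.95]}

```text
time: 30.0
position: [0.4469, -0.0955, 0.0374]
orientation: [[-0.626, 0.78, -0.0], [0.78, 0.626, 0.001], [0.001, 0.0, -1.0]]
contact_force: [0.3, -0.2, -1.9]
width: 0.0205
finger_force: 69.5
```

>>> servo_tool:
  moves:
    - {"jaw": 0, "xyz": [0, 0, 0], "rotation": [0, 0, -0.95]}
    - {"jaw": 0, "xyz": [0, 0, 0], "rotation": [0, 0, -0.95]}
    - {"jaw": 0, "xyz": [0, 0, 0], "rotation": [0, 0, -0.95]}
    - {"jaw": 0, "xyz": [0, 0, 0], "rotation": [0, 0, -0.95]}
    - {"jaw": 0, "xyz": [0, 0, 0], "rotation": [0, 0, -0.95]}

```text
time: 30.5
position: [0.4469, -0.0955, 0.0374]
orientation: [[-0.984, 0.181, -0.0], [0.181, 0.984, 0.001], [0.0, 0.0, -1.0]]
contact_force: [-0.1, 0.5, -1.7]
width: 0.0206
finger_force: 69.5
```

>>> servo_tool:
  moves:
    - {"jaw": 0, "xyz": [0, 0, 0], "rotation": [0, 0, -0.95]}
    - {"jaw": 0, "xyz": [0, 0, 0], "rotation": [0, 0, -0.99]}
    - {"jaw": 0, "xyz": [0, 0, 0], "rotation": [0, 0, 0]}
    - {"jaw": 0, "xyz": [0, 0, 0], "rotation": [0, 0, 0]}

```text
time: 30.9
position: [0.4464, -0.0954, 0.0374]
orientation: [[-0.995, -0.098, -0.001], [-0.098, 0.995, 0.001], [0.001, 0.001, -1.0]]
contact_force: [1.4, 0.2, -2.1]
width: 0.0206
finger_force: 69.5
```

```bash
python3 -c "
from h import *
st();plan((.5738-.09*.9945,-.0818-.09*.1045,.0373),96)"
```

```text
t 30.9 p [ 0.4464 -0.0954  0.0374] w 0.0206 F [ 1.4  0.2 -2.1] ff 69.450040217489 q [-0.34  0.61  1.95  0.    0.58 -2.01]
[[-0.995, -0.098, -0.001], [-0.098, 0.995, 0.001], [0.001, 0.001, -1.0]]
rot units [ 0.01 -0.01 -0.04] | shift units after rot [-0.95  0.01  0.  ] | before rot [-0.95  0.01  0.  ]
```

>>> servo_tool:
  moves:
    - {"jaw": 0, "xyz": [-0.3, 0.01, 0], "rotation": [0, 0, -0.04]}
    - {"jaw": 0, "xyz": [-0.3, 0, 0], "rotation": [0, 0, 0]}
    - {"jaw": 0, "xyz": [-0.25, 0, 0], "rotation": [0, 0, 0]}
    - {"jaw": 0, "xyz": [-0.1, 0, 0], "rotation": [0, 0, 0]}
    - {"jaw": 0, "xyz": [0, 0, 0], "rotation": [0, 0, 0]}

```text
time: 31.4
position: [0.4844, -0.0909, 0.0372]
orientation: [[-0.994, -0.109, -0.001], [-0.109, 0.994, 0.001], [0.001, 0.001, -1.0]]
contact_force: [0.8, -0.6, -1.4]
width: 0.0207
finger_force: 69.4
```

>>> servo_tool:
  moves:
    - {"jaw": 0, "xyz": [-0.05, 0, 0], "rotation": [0, 0, 0]}
    - {"jaw": 0, "xyz": [-0.05, 0, 0], "rotation": [0, 0, 0]}
    - {"jaw": 0, "xyz": [0, 0, 0], "rotation": [0, 0, 0]}

```text
time: 31.7
position: [0.4876, -0.0905, 0.0373]
orientation: [[-0.994, -0.109, -0.001], [-0.109, 0.994, 0.001], [0.001, 0.001, -1.0]]
contact_force: [0.5, -0.2, -2.7]
width: 0.0206
finger_force: 69.4
```

```bash
python3 -c "
from h import *
st();plan((.5738-.085*.9945,-.0818-.085*.1045,.0373),96)"
```

```text
t 31.7 p [ 0.4876 -0.0905  0.0373] w 0.0206 F [ 0.5 -0.2 -2.7] ff 69.44582093507051 q [-0.3   0.64  1.86  0.    0.65 -1.98]
[[-0.994, -0.109, -0.001], [-0.109, 0.994, 0.001], [0.001, 0.001, -1.0]]
rot units [ 0.01 -0.01  0.03] | shift units after rot [-0.04 -0.01  0.  ] | before rot [-0.04 -0.01  0.  ]
```

>>> servo_tool:
  moves:
    - {"jaw": 0, "xyz": [-0.04, 0, 0], "rotation": [0, 0, 0.03]}
    - {"jaw": 0, "xyz": [-0.03, 0, 0], "rotation": [0, 0, 0]}
    - {"jaw": 0, "xyz": [0, 0, 0], "rotation": [0, 0, 0]}

```text
time: 32.0
position: [0.4898, -0.0901, 0.0372]
orientation: [[-0.995, -0.104, -0.003], [-0.104, 0.995, 0.001], [0.003, 0.001, -1.0]]
contact_force: [-3.7, -1.2, -0.2]
width: 0.0206
finger_force: 69.7
```

>>> servo_tool:
  moves:
    - {"jaw": 0, "xyz": [-0.03, 0, 0], "rotation": [0, 0, 0]}
    - {"jaw": 0, "xyz": [0, 0, 0], "rotation": [0, 0, 0]}

```text
time: 32.2
position: [0.4899, -0.0899, 0.0371]
orientation: [[-0.995, -0.104, -0.005], [-0.104, 0.995, 0.002], [0.005, 0.002, -1.0]]
contact_force: [-10.2, -3.9, 2.4]
width: 0.0206
finger_force: 70.0
```

>>> servo_tool:
  moves:
    - {"jaw": 0, "xyz": [-0.03, 0, 0], "rotation": [0, 0, 0]}
    - {"jaw": 0, "xyz": [0, 0, 0], "rotation": [0, 0, 0]}

```text
time: 32.4
position: [0.49, -0.0897, 0.0369]
orientation: [[-0.995, -0.104, -0.007], [-0.104, 0.995, 0.002], [0.006, 0.002, -1.0]]
contact_force: [-15.0, -5.7, 4.1]
width: 0.0203
finger_force: 70.3
```

>>> servo_tool:
  moves:
    - {"jaw": 0, "xyz": [-0.02, 0, 0], "rotation": [0, 0, 0]}
    - {"jaw": 0, "xyz": [0, 0, 0], "rotation": [0, 0, 0]}

```text
time: 32.6
position: [0.4901, -0.0895, 0.0368]
orientation: [[-0.994, -0.104, -0.008], [-0.104, 0.995, 0.002], [0.008, 0.003, -1.0]]
contact_force: [-19.1, -7.9, 4.6]
width: 0.0205
finger_force: 70.5
```

>>> servo_tool:
  moves:
    - {"jaw": 0, "xyz": [0.2, 0, 0], "rotation": [0, 0, 0]}
    - {"jaw": 0, "xyz": [0.45, 0, 0], "rotation": [0, 0, 0]}
    - {"jaw": 0, "xyz": [0.5, 0, 0], "rotation": [0, 0, 0]}
    - {"jaw": 0, "xyz": [0, 0.58, 0], "rotation": [0, 0, 0]}
    - {"jaw": 0, "xyz": [0, 0.57, 0], "rotation": [0, 0, 0]}

```text
time: 33.1
position: [0.4427, -0.0489, 0.0375]
orientation: [[-0.995, -0.103, -0.001], [-0.103, 0.995, 0.001], [0.001, 0.001, -1.0]]
contact_force: [0.1, 0.7, -1.9]
width: 0.0207
finger_force: 69.4
```

>>> servo_tool:
  moves:
    - {"jaw": 0, "xyz": [0, 0, 0], "rotation": [0, 0, 0.95]}
    - {"jaw": 0, "xyz": [0, 0, 0], "rotation": [0, 0, 0.95]}
    - {"jaw": 0, "xyz": [0, 0, 0], "rotation": [0, 0, 0.95]}
    - {"jaw": 0, "xyz": [0, 0, 0], "rotation": [0, 0, 0.95]}
    - {"jaw": 0, "xyz": [0, 0, 0], "rotation": [0, 0, 0.95]}

```text
time: 33.6
position: [0.4433, -0.049, 0.0375]
orientation: [[-0.818, 0.576, -0.0], [0.576, 0.818, 0.001], [0.001, 0.0, -1.0]]
contact_force: [0.8, 0.3, -2.1]
width: 0.0201
finger_force: 69.5
```

>>> servo_tool:
  moves:
    - {"jaw": 0, "xyz": [0, 0, 0], "rotation": [0, 0, 0.95]}
    - {"jaw": 0, "xyz": [0, 0, 0], "rotation": [0, 0, 0.95]}
    - {"jaw": 0, "xyz": [0, 0, 0], "rotation": [0, 0, 0.95]}
    - {"jaw": 0, "xyz": [0, 0, 0], "rotation": [0, 0, 0.95]}
    - {"jaw": 0, "xyz": [0, 0, 0], "rotation": [0, 0, 0.95]}

```text
time: 34.1
position: [0.4433, -0.049, 0.0375]
orientation: [[-0.242, 0.97, -0.001], [0.97, 0.242, 0.001], [0.001, -0.0, -1.0]]
contact_force: [-0.4, 0.0, -1.2]
width: 0.0205
finger_force: 69.5
```

>>> servo_tool:
  moves:
    - {"jaw": 0, "xyz": [0, 0, 0], "rotation": [0, 0, 0.95]}
    - {"jaw": 0, "xyz": [0, 0, 0], "rotation": [0, 0, 0.95]}
    - {"jaw": 0, "xyz": [0, 0, 0], "rotation": [0, 0, 0.95]}
    - {"jaw": 0, "xyz": [0, 0, 0], "rotation": [0, 0, 0.95]}
    - {"jaw": 0, "xyz": [0, 0, 0], "rotation": [0, 0, 0.95]}

```text
time: 34.6
position: [0.4433, -0.049, 0.0375]
orientation: [[0.451, 0.892, -0.001], [0.892, -0.451, 0.001], [0.0, -0.001, -1.0]]
contact_force: [0.4, -0.1, -2.7]
width: 0.0202
finger_force: 69.5
```

>>> servo_tool:
  moves:
    - {"jaw": 0, "xyz": [0, 0, 0], "rotation": [0, 0, 0.95]}
    - {"jaw": 0, "xyz": [0, 0, 0], "rotation": [0, 0, 0.95]}
    - {"jaw": 0, "xyz": [0, 0, 0], "rotation": [0, 0, 0.95]}
    - {"jaw": 0, "xyz": [0, 0, 0], "rotation": [0, 0, 0.95]}
    - {"jaw": 0, "xyz": [0, 0, 0], "rotation": [0, 0, 0.95]}

```text
time: 35.1
position: [0.4433, -0.049, 0.0375]
orientation: [[0.925, 0.381, -0.001], [0.381, -0.925, 0.001], [-0.0, -0.001, -1.0]]
contact_force: [0.6, -0.0, -2.4]
width: 0.0206
finger_force: 69.5
```

>>> servo_tool:
  moves:
    - {"jaw": 0, "xyz": [0, 0, 0], "rotation": [0, 0, 0.95]}
    - {"jaw": 0, "xyz": [0, 0, 0], "rotation": [0, 0, 0.99]}
    - {"jaw": 0, "xyz": [0, 0, 0], "rotation": [0, 0, 0]}
    - {"jaw": 0, "xyz": [0, 0, 0], "rotation": [0, 0, 0]}

```text
time: 35.5
position: [0.4431, -0.049, 0.0375]
orientation: [[0.994, 0.11, -0.001], [0.11, -0.994, 0.001], [-0.001, -0.001, -1.0]]
contact_force: [0.3, 0.4, -0.7]
width: 0.0204
finger_force: 69.5
```

```bash
python3 -c "
from h import *
st();plan((.5690-.113*.9945,-.0361-.113*.1045,.0373),-84)
s=snap('scene');save(s,'g8.png',(210,170,320,240),6)"
```

```text
t 35.5 p [ 0.4431 -0.049   0.0375] w 0.0204 F [ 0.3  0.4 -0.7] ff 69.45797002874315 q [-0.24  0.6   1.98  0.    0.56  1.22]
[[0.994, 0.11, -0.001], [0.11, -0.994, 0.001], [-0.001, -0.001, -1.0]]
rot units [-0.01  0.01  0.03] | shift units after rot [0.34 0.01 0.  ] | before rot [0.34 0.01 0.  ]
```

View pics/g8.png

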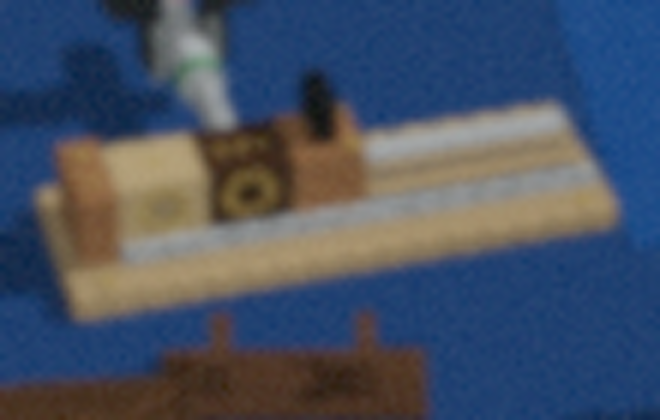

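Row still closed, green (go) end pointing at the mizzen (plug near 225,115 behind it). Insert.

>>> servo_tool:
  moves:
    - {"jaw": 0, "xyz": [0.17, 0.01, 0], "rotation": [0, 0, 0.03]}
    - {"jaw": 0, "xyz": [0.17, 0, 0], "rotation": [0, 0, 0]}
    - {"jaw": 0, "xyz": [0, 0, 0], "rotation": [0, 0, 0]}
    - {"jaw": 0, "xyz": [0.15, 0, 0], "rotation": [0, 0, 0]}
    - {"jaw": 0, "xyz": [0.15, 0, 0], "rotation": [0, 0, 0]}

```text
time: 36.05
position: [0.4688, -0.0466, 0.0374]
orientation: [[0.995, 0.101, -0.002], [0.101, -0.995, 0.001], [-0.002, -0.001, -1.0]]
contact_force: [-0.1, 0.1, -1.9]
width: 0.0206
finger_force: 69.5
```

>>> servo_tool:
  moves:
    - {"jaw": 0, "xyz": [0, 0, 0], "rotation": [0, 0, 0]}
    - {"jaw": 0, "xyz": [0, 0, 0], "rotation": [0, 0, 0]}

```text
time: 36.25
position: [0.4685, -0.0467, 0.0373]
orientation: [[0.995, 0.101, -0.002], [0.101, -0.995, 0.001], [-0.001, -0.001, -1.0]]
contact_force: [-0.6, -0.6, -1.8]
width: 0.0204
finger_force: 69.5
```

```bash
python3 -c "
from h import *
st();plan((.5690-.065*.9945,-.0361-.065*.1045,.0373),-84)"
```

```text
t 36.25 p [ 0.4685 -0.0467  0.0373] w 0.0204 F [-0.6 -0.6 -1.8] ff 69.45988001301885 q [-0.23  0.62  1.92  0.    0.6   1.24]
[[0.995, 0.101, -0.002], [0.101, -0.995, 0.001], [-0.001, -0.001, -1.0]]
rot units [-0.01  0.01 -0.02] | shift units after rot [ 0.9 -0.   0. ] | before rot [ 0.9 -0.  -0. ]
```

>>> servo_tool:
  moves:
    - {"jaw": 0, "xyz": [0.2, 0, 0], "rotation": [0, 0, -0.02]}
    - {"jaw": 0, "xyz": [0.2, 0, 0], "rotation": [0, 0, 0]}
    - {"jaw": 0, "xyz": [0.2, 0, 0], "rotation": [0, 0, 0]}
    - {"jaw": 0, "xyz": [0.2, 0, 0], "rotation": [0, 0, 0]}
    - {"jaw": 0, "xyz": [0, 0, 0], "rotation": [0, 0, 0]}

```text
time: 36.75
position: [0.5018, -0.0434, 0.0374]
orientation: [[0.995, 0.104, -0.0], [0.104, -0.995, 0.001], [-0.0, -0.001, -1.0]]
contact_force: [-0.3, -0.2, -0.8]
width: 0.0203
finger_force: 69.5
```

>>> servo_tool:
  moves:
    - {"jaw": 0, "xyz": [0.05, 0, 0], "rotation": [0, 0, 0]}
    - {"jaw": 0, "xyz": [0.04, 0, 0], "rotation": [0, 0, 0]}
    - {"jaw": 0, "xyz": [0, 0, 0], "rotation": [0, 0, 0]}

```text
time: 37.05
position: [0.5039, -0.043, 0.0373]
orientation: [[0.995, 0.104, -0.002], [0.104, -0.995, 0.001], [-0.001, -0.001, -1.0]]
contact_force: [-0.0, 0.3, -2.3]
width: 0.0204
finger_force: 69.5
```

>>> servo_tool:
  moves:
    - {"jaw": 0, "xyz": [0.04, 0, 0], "rotation": [0, 0, 0]}
    - {"jaw": 0, "xyz": [0, 0, 0], "rotation": [0, 0, 0]}

```text
time: 37.25
position: [0.5055, -0.0429, 0.0374]
orientation: [[0.995, 0.104, -0.001], [0.104, -0.995, 0.001], [-0.001, -0.001, -1.0]]
contact_force: [-0.1, -0.8, -2.3]
width: 0.0206
finger_force: 69.5
```

>>> servo_tool:
  moves:
    - {"jaw": 0, "xyz": [0.03, 0, 0], "rotation": [0, 0, 0]}
    - {"jaw": 0, "xyz": [0, 0, 0], "rotation": [0, 0, 0]}

```text
time: 37.45
position: [0.5067, -0.0427, 0.0373]
orientation: [[0.995, 0.104, -0.001], [0.104, -0.995, 0.001], [-0.001, -0.001, -1.0]]
contact_force: [-0.1, 1.1, -0.6]
width: 0.0205
finger_force: 69.5
```

>>> servo_tool:
  moves:
    - {"jaw": 0, "xyz": [0.03, 0, 0], "rotation": [0, 0, 0]}
    - {"jaw": 0, "xyz": [0, 0, 0], "rotation": [0, 0, 0]}

```text
time: 37.65
position: [0.5071, -0.0426, 0.0372]
orientation: [[0.995, 0.104, -0.003], [0.104, -0.995, 0.001], [-0.003, -0.001, -1.0]]
contact_force: [-4.8, -1.6, 0.3]
width: 0.0203
finger_force: 69.7
```

>>> servo_tool:
  moves:
    - {"jaw": 0, "xyz": [0.03, 0, 0], "rotation": [0, 0, 0]}
    - {"jaw": 0, "xyz": [0, 0, 0], "rotation": [0, 0, 0]}

```text
time: 37.85
position: [0.5072, -0.0424, 0.0371]
orientation: [[0.995, 0.104, -0.005], [0.104, -0.995, 0.001], [-0.005, -0.002, -1.0]]
contact_force: [-10.0, -4.1, 3.1]
width: 0.0205
finger_force: 70.1
```

>>> servo_tool:
  moves:
    - {"jaw": 0, "xyz": [0.02, 0, 0], "rotation": [0, 0, 0]}
    - {"jaw": 0, "xyz": [0, 0, 0], "rotation": [0, 0, 0]}

```text
time: 38.05
position: [0.5072, -0.0424, 0.037]
orientation: [[0.995, 0.104, -0.007], [0.104, -0.995, 0.001], [-0.006, -0.002, -1.0]]
contact_force: [-13.8, -5.5, 5.6]
width: 0.0201
finger_force: 70.4
```

>>> servo_tool:
  moves:
    - {"jaw": 0, "xyz": [-0.2, 0, 0], "rotation": [0, 0, 0]}
    - {"jaw": 0, "xyz": [-0.35, 0, 0], "rotation": [0, 0, 0]}
    - {"jaw": 0, "xyz": [-0.35, 0, 0], "rotation": [0, 0, 0]}
    - {"jaw": 0, "xyz": [-0.35, 0, 0], "rotation": [0, 0, 0]}
    - {"jaw": 0, "xyz": [-0.4, 0, 0], "rotation": [0, 0, 0]}

```text
time: 38.55
position: [0.444, -0.0494, 0.0375]
orientation: [[0.995, 0.104, -0.0], [0.104, -0.995, 0.001], [-0.0, -0.001, -1.0]]
contact_force: [-0.1, 0.3, -1.9]
width: 0.0207
finger_force: 69.5
```

>>> servo_tool:
  moves:
    - {"jaw": 0, "xyz": [0, 0, 0], "rotation": [0, 0, 0]}
    - {"jaw": 0, "xyz": [0, 0, 0], "rotation": [0, 0, 0]}

```text
time: 38.75
position: [0.4447, -0.0494, 0.0376]
orientation: [[0.995, 0.103, -0.001], [0.103, -0.995, 0.001], [-0.001, -0.001, -1.0]]
contact_force: [0.1, -0.1, -1.7]
width: 0.0202
finger_force: 69.5
```

>>> servo_tool:
  moves:
    - {"jaw": 0, "xyz": [0, 0, 0], "rotation": [0, 0, -0.95]}
    - {"jaw": 0, "xyz": [0, 0, 0], "rotation": [0, 0, -0.95]}
    - {"jaw": 0, "xyz": [0, 0, 0], "rotation": [0, 0, -0.95]}
    - {"jaw": 0, "xyz": [0, 0, 0], "rotation": [0, 0, -0.95]}
    - {"jaw": 0, "xyz": [0, 0, 0], "rotation": [0, 0, -0.95]}

```text
time: 39.25
position: [0.4455, -0.0493, 0.0375]
orientation: [[0.681, 0.733, -0.0], [0.733, -0.681, 0.001], [0.0, -0.0, -1.0]]
contact_force: [-0.3, 1.0, -2.2]
width: 0.0209
finger_force: 69.5
```

>>> servo_tool:
  moves:
    - {"jaw": 0, "xyz": [0, 0, 0], "rotation": [0, 0, -0.95]}
    - {"jaw": 0, "xyz": [0, 0, 0], "rotation": [0, 0, -0.95]}
    - {"jaw": 0, "xyz": [0, 0, 0], "rotation": [0, 0, -0.95]}
    - {"jaw": 0, "xyz": [0, 0, 0], "rotation": [0, 0, -0.95]}
    - {"jaw": 0, "xyz": [0, 0, 0], "rotation": [0, 0, -0.95]}

```text
time: 39.75
position: [0.4455, -0.0493, 0.0375]
orientation: [[0.036, 0.999, -0.0], [0.999, -0.036, 0.001], [0.001, -0.0, -1.0]]
contact_force: [-0.5, 0.6, -2.1]
width: 0.0207
finger_force: 69.5
```

>>> servo_tool:
  moves:
    - {"jaw": 0, "xyz": [0, 0, 0], "rotation": [0, 0, -0.95]}
    - {"jaw": 0, "xyz": [0, 0, 0], "rotation": [0, 0, -0.95]}
    - {"jaw": 0, "xyz": [0, 0, 0], "rotation": [0, 0, -0.95]}
    - {"jaw": 0, "xyz": [0, 0, 0], "rotation": [0, 0, -0.95]}
    - {"jaw": 0, "xyz": [0, 0, 0], "rotation": [0, 0, -0.95]}

```text
time: 40.25
position: [0.4455, -0.0493, 0.0375]
orientation: [[-0.626, 0.78, 0.0], [0.78, 0.626, 0.001], [0.0, 0.0, -1.0]]
contact_force: [0.3, 0.8, -1.7]
width: 0.0205
finger_force: 69.5
```

>>> servo_tool:
  moves:
    - {"jaw": 0, "xyz": [0, 0, 0], "rotation": [0, 0, -0.95]}
    - {"jaw": 0, "xyz": [0, 0, 0], "rotation": [0, 0, -0.95]}
    - {"jaw": 0, "xyz": [0, 0, 0], "rotation": [0, 0, -0.95]}
    - {"jaw": 0, "xyz": [0, 0, 0], "rotation": [0, 0, -0.95]}
    - {"jaw": 0, "xyz": [0, 0, 0], "rotation": [0, 0, -0.95]}

```text
time: 40.75
position: [0.4455, -0.0493, 0.0375]
orientation: [[-0.984, 0.181, -0.0], [0.181, 0.984, 0.001], [0.0, 0.001, -1.0]]
contact_force: [-0.3, 0.0, -1.0]
width: 0.0206
finger_force: 69.5
```

>>> servo_tool:
  moves:
    - {"jaw": 0, "xyz": [0, 0, 0], "rotation": [0, 0, -0.95]}
    - {"jaw": 0, "xyz": [0, 0, 0], "rotation": [0, 0, -0.97]}
    - {"jaw": 0, "xyz": [0, 0, 0], "rotation": [0, 0, 0]}
    - {"jaw": 0, "xyz": [0, 0, 0], "rotation": [0, 0, 0]}

```text
time: 41.15
position: [0.4449, -0.0493, 0.0374]
orientation: [[-0.995, -0.096, -0.001], [-0.096, 0.995, 0.001], [0.001, 0.001, -1.0]]
contact_force: [-0.5, -1.1, -2.1]
width: 0.0206
finger_force: 69.5
```

```bash
python3 -c "
from h import *
st();plan((.5690-.087*.9945,-.0361-.087*.1045,.0373),96)"
```

```text
t 41.15 p [ 0.4449 -0.0493  0.0374] w 0.0206 F [-0.5 -1.1 -2.1] ff 69.46283667348325 q [-0.24  0.61  1.98  0.    0.56 -1.91]
[[-0.995, -0.096, -0.001], [-0.096, 0.995, 0.001], [0.001, 0.001, -1.0]]
rot units [ 0.01 -0.   -0.06] | shift units after rot [-0.94  0.    0.  ] | before rot [-0.94  0.01  0.  ]
```

>>> servo_tool:
  moves:
    - {"jaw": 0, "xyz": [0, 0, 0], "rotation": [0, 0, -0.06]}
    - {"jaw": 0, "xyz": [-0.3, 0, 0], "rotation": [0, 0, 0]}
    - {"jaw": 0, "xyz": [-0.3, 0, 0], "rotation": [0, 0, 0]}
    - {"jaw": 0, "xyz": [-0.3, 0, 0], "rotation": [0, 0, 0]}
    - {"jaw": 0, "xyz": [0, 0, 0], "rotation": [0, 0, 0]}

```text
time: 41.65
position: [0.4826, -0.0454, 0.0375]
orientation: [[-0.994, -0.109, 0.001], [-0.109, 0.994, 0.0], [-0.001, 0.0, -1.0]]
contact_force: [0.3, 0.3, -2.4]
width: 0.0208
finger_force: 69.5
```

>>> servo_tool:
  moves:
    - {"jaw": 0, "xyz": [-0.04, 0, 0], "rotation": [0, 0, 0]}
    - {"jaw": 0, "xyz": [-0.03, 0, 0], "rotation": [0, 0, 0]}
    - {"jaw": 0, "xyz": [0, 0, 0], "rotation": [0, 0, 0]}

```text
time: 41.95
position: [0.4825, -0.045, 0.0373]
orientation: [[-0.994, -0.109, -0.002], [-0.109, 0.994, 0.001], [0.002, 0.001, -1.0]]
contact_force: [-0.4, 0.2, -1.3]
width: 0.0205
finger_force: 69.5
```

>>> servo_tool:
  moves:
    - {"jaw": 0, "xyz": [-0.03, 0, 0], "rotation": [0, 0, 0]}
    - {"jaw": 0, "xyz": [0, 0, 0], "rotation": [0, 0, 0]}

```text
time: 42.15
position: [0.4839, -0.0449, 0.0374]
orientation: [[-0.994, -0.109, -0.001], [-0.109, 0.994, 0.001], [0.001, 0.001, -1.0]]
contact_force: [-0.0, -0.2, -2.0]
width: 0.021
finger_force: 69.5
```

>>> servo_tool:
  moves:
    - {"jaw": 0, "xyz": [-0.03, 0, 0], "rotation": [0, 0, 0]}
    - {"jaw": 0, "xyz": [0, 0, 0], "rotation": [0, 0, 0]}

```text
time: 42.35
position: [0.4848, -0.0447, 0.0373]
orientation: [[-0.994, -0.109, -0.002], [-0.109, 0.994, 0.001], [0.002, 0.001, -1.0]]
contact_force: [-2.4, -0.0, -1.9]
width: 0.0207
finger_force: 69.6
```

>>> servo_tool:
  moves:
    - {"jaw": 0, "xyz": [-0.02, 0, 0], "rotation": [0, 0, 0]}
    - {"jaw": 0, "xyz": [0, 0, 0], "rotation": [0, 0, 0]}

```text
time: 42.55
position: [0.485, -0.0446, 0.0372]
orientation: [[-0.994, -0.109, -0.003], [-0.109, 0.994, 0.001], [0.003, 0.002, -1.0]]
contact_force: [-5.5, -1.8, 0.6]
width: 0.0205
finger_force: 69.8
```

>>> servo_tool:
  moves:
    - {"jaw": 0, "xyz": [-0.03, 0, 0], "rotation": [0, 0, 0]}
    - {"jaw": 0, "xyz": [0, 0, 0], "rotation": [0, 0, 0]}
    - {"jaw": 0, "xyz": [0, 0, 0], "rotation": [0, 0, 0]}
    - {"jaw": 0, "xyz": [0, 0, 0], "rotation": [0, 0, 0]}

```text
time: 42.95
position: [0.4851, -0.0444, 0.0371]
orientation: [[-0.994, -0.109, -0.005], [-0.109, 0.994, 0.001], [0.005, 0.002, -1.0]]
contact_force: [-10.1, -3.3, 3.9]
width: 0.0204
finger_force: 70.1
```

>>> servo_tool:
  moves:
    - {"jaw": 0, "xyz": [0.2, 0, 0], "rotation": [0, 0, 0]}
    - {"jaw": 0, "xyz": [0.4, 0, 0], "rotation": [0, 0, 0]}
    - {"jaw": 0, "xyz": [0.4, 0, 0], "rotation": [0, 0, 0]}
    - {"jaw": 0, "xyz": [0, 0, -0.9], "rotation": [0, 0, 0]}
    - {"jaw": 0, "xyz": [0, 0, -1], "rotation": [0, 0, 0]}

```text
time: 43.45
position: [0.4461, -0.0488, 0.1135]
orientation: [[-0.994, -0.109, -0.004], [-0.109, 0.994, 0.002], [0.004, 0.002, -1.0]]
contact_force: [0.5, -0.1, -1.7]
width: 0.0205
finger_force: 69.4
```

>>> servo_tool:
  moves:
    - {"jaw": 0, "xyz": [0, 0, -1], "rotation": [0, 0, 0]}
    - {"jaw": 0, "xyz": [0, 0, 0], "rotation": [0, 0, 0.94]}
    - {"jaw": 0, "xyz": [0, 0, 0], "rotation": [0, 0, 0.94]}
    - {"jaw": 0, "xyz": [0, 0, 0], "rotation": [0, 0, 0.94]}
    - {"jaw": 0, "xyz": [0, 0, 0], "rotation": [0, 0, 0.94]}

```text
time: 43.95
position: [0.4475, -0.049, 0.1536]
orientation: [[-0.896, 0.444, -0.001], [0.444, 0.896, 0.001], [0.001, 0.0, -1.0]]
contact_force: [-0.6, 0.1, -2.3]
width: 0.0201
finger_force: 69.5
```

>>> servo_tool:
  moves:
    - {"jaw": 0, "xyz": [0, 0, 0], "rotation": [0, 0, 0.94]}
    - {"jaw": 0, "xyz": [0, 0, 0], "rotation": [0, 0, 0.94]}
    - {"jaw": 0, "xyz": [0, 0, 0], "rotation": [0, 0, 0.94]}
    - {"jaw": 0, "xyz": [0, 0, 0], "rotation": [0, 0, 0.94]}
    - {"jaw": 0, "xyz": [0, 0, 0], "rotation": [0, 0, 0.94]}

```text
time: 44.45
position: [0.4474, -0.049, 0.1534]
orientation: [[-0.394, 0.919, -0.001], [0.919, 0.394, 0.001], [0.001, -0.001, -1.0]]
contact_force: [-0.0, 0.1, -1.8]
width: 0.0208
finger_force: 69.5
```

>>> servo_tool:
  moves:
    - {"jaw": 0, "xyz": [0, 0, 0], "rotation": [0, 0, 0.94]}
    - {"jaw": 0, "xyz": [0, 0, 0], "rotation": [0, 0, 0.94]}
    - {"jaw": 0, "xyz": [0, 0, 0], "rotation": [0, 0, 0.94]}
    - {"jaw": 0, "xyz": [0, 0, 0], "rotation": [0, 0, 0.94]}
    - {"jaw": 0, "xyz": [0, 0, 0], "rotation": [0, 0, 0]}

```text
time: 44.95
position: [0.4474, -0.049, 0.1534]
orientation: [[0.155, 0.988, -0.001], [0.988, -0.155, 0.001], [0.001, -0.001, -1.0]]
contact_force: [0.4, 0.0, -2.3]
width: 0.0203
finger_force: 69.5
```

```bash
python3 -c "
from h import *
st();plan((.7008,-.0295,.13),-9.6)"
```

```text
t 44.95 p [ 0.4474 -0.049   0.1534] w 0.0203 F [ 0.4  0.  -2.3] ff 69.45651389658451 q [-0.24  0.39  1.87  0.    0.88 -0.09]
[[0.155, 0.988, -0.001], [0.988, -0.155, 0.001], [0.001, -0.001, -1.0]]
rot units [-0.01 -0.    0.08] | shift units after rot [1.54 6.16 0.59] | before rot [1.46 6.18 0.58]
```

>>> servo_tool:
  moves:
    - {"jaw": 0, "xyz": [0, 0, 0], "rotation": [0, 0, 0.08]}
    - {"jaw": 0, "xyz": [0.22, 0.88, 0], "rotation": [0, 0, 0]}
    - {"jaw": 0, "xyz": [0.22, 0.88, 0], "rotation": [0, 0, 0]}
    - {"jaw": 0, "xyz": [0.22, 0.88, 0], "rotation": [0, 0, 0]}
    - {"jaw": 0, "xyz": [0.22, 0.88, 0], "rotation": [0, 0, 0]}

```text
time: 45.45
position: [0.5935, -0.0372, 0.1531]
orientation: [[0.16, 0.987, -0.001], [0.987, -0.16, 0.001], [0.001, -0.002, -1.0]]
contact_force: [-0.1, -0.3, -2.6]
width: 0.0202
finger_force: 69.4
```

>>> servo_tool:
  moves:
    - {"jaw": 0, "xyz": [0.22, 0.88, 0], "rotation": [0, 0, 0]}
    - {"jaw": 0, "xyz": [0.22, 0.88, 0], "rotation": [0, 0, 0]}
    - {"jaw": 0, "xyz": [0.22, 0.88, 0.3], "rotation": [0, 0, 0]}
    - {"jaw": 0, "xyz": [0, 0, 0.5], "rotation": [0, 0, 0]}
    - {"jaw": 0, "xyz": [0, 0, 0], "rotation": [0, 0, 0]}

```text
time: 45.95
position: [0.6994, -0.0284, 0.1179]
orientation: [[0.161, 0.987, -0.006], [0.987, -0.161, 0.002], [0.0, -0.006, -1.0]]
contact_force: [-0.6, -0.1, -2.7]
width: 0.0207
finger_force: 69.5
```

>>> servo_tool:
  moves:
    - {"jaw": 0, "xyz": [0, 0, 0], "rotation": [0, 0, 0]}
    - {"jaw": 0, "xyz": [0, 0, 0], "rotation": [0, 0, 0]}

```text
time: 46.15
position: [0.7005, -0.0288, 0.1221]
orientation: [[0.163, 0.987, -0.001], [0.987, -0.163, 0.001], [0.001, -0.001, -1.0]]
contact_force: [-0.5, 0.1, -1.7]
width: 0.0204
finger_force: 69.5
```

```bash
python3 -c "
from h import *
st();plan((.7003,-.0295,.06),-9.6)"
```

```text
t 46.15 p [ 0.7005 -0.0288  0.1221] w 0.0204 F [-0.5  0.1 -1.7] ff 69.51343724504113 q [-0.13  0.72  1.26  0.    1.16  0.04]
[[0.163, 0.987, -0.001], [0.987, -0.163, 0.001], [0.001, -0.001, -1.0]]
rot units [-0.01 -0.    0.02] | shift units after rot [-0.02 -0.    1.55] | before rot [-0.02 -0.    1.55]
```

>>> servo_tool:
  moves:
    - {"jaw": 0, "xyz": [-0.02, 0, 0.8], "rotation": [0, 0, 0.02]}
    - {"jaw": 0, "xyz": [0, 0, 0.7], "rotation": [0, 0, 0]}
    - {"jaw": 0, "xyz": [0, 0, 0.4], "rotation": [0, 0, 0]}
    - {"jaw": 0, "xyz": [0, 0, 0], "rotation": [0, 0, 0]}
    - {"jaw": 0, "xyz": [0, 0, 0], "rotation": [0, 0, 0]}

```text
time: 46.65
position: [0.701, -0.0295, 0.0463]
orientation: [[0.167, 0.986, -0.0], [0.986, -0.167, 0.001], [0.001, -0.0, -1.0]]
contact_force: [0.1, 0.9, -1.4]
width: 0.0204
finger_force: 69.5
```

>>> servo_tool:
  moves:
    - {"jaw": 0, "xyz": [0, 0, 0.1], "rotation": [0, 0, 0]}
    - {"jaw": 0, "xyz": [0, 0, 0.08], "rotation": [0, 0, 0]}
    - {"jaw": 0, "xyz": [0, 0, 0], "rotation": [0, 0, 0]}

```text
time: 46.95
position: [0.7004, -0.0294, 0.038]
orientation: [[0.167, 0.986, -0.001], [0.986, -0.167, 0.001], [0.001, -0.001, -1.0]]
contact_force: [0.0, -0.8, -2.2]
width: 0.0204
finger_force: 69.5
```

```bash
python3 -c "
from h import *
st()"
```

```text
t 46.95 p [ 0.7004 -0.0294  0.038 ] w 0.0204 F [ 0.  -0.8 -2.2] ff 69.53422928228974 q [-0.13  0.82  1.31  0.    1.01  0.04]
[[0.167, 0.986, -0.001], [0.986, -0.167, 0.001], [0.001, -0.001, -1.0]]
```

Down the last 1.5 mm, release, rise, and turn back toward the jaw orientation (φ=-84).

>>> servo_tool:
  moves:
    - {"jaw": 0, "xyz": [0, 0, 0.03], "rotation": [0, 0, 0]}
    - {"jaw": 0, "xyz": [0, 0, 0.02], "rotation": [0, 0, 0]}
    - {"jaw": 0, "xyz": [0, 0, 0], "rotation": [0, 0, 0]}

```text
time: 47.25
position: [0.7007, -0.0294, 0.0364]
orientation: [[0.167, 0.986, -0.001], [0.986, -0.167, 0.001], [0.001, -0.001, -1.0]]
contact_force: [-0.9, 0.9, 4.0]
width: 0.0203
finger_force: 70.3
```

>>> servo_tool:
  moves:
    - {"jaw": 0.7, "xyz": [0, 0, 0], "rotation": [0, 0, 0]}
    - {"jaw": 0.7, "xyz": [0, 0, 0], "rotation": [0, 0, 0]}
    - {"jaw": 0.7, "xyz": [0, 0, 0], "rotation": [0, 0, 0]}
    - {"jaw": 0.7, "xyz": [0, 0, -0.5], "rotation": [0, 0, 0]}
    - {"jaw": 0.7, "xyz": [0, 0, -1], "rotation": [0, 0, 0]}

```text
time: 47.75
position: [0.6986, -0.0292, 0.0935]
orientation: [[0.167, 0.986, -0.007], [0.986, -0.167, 0.002], [0.0, -0.007, -1.0]]
contact_force: [0.7, 0.1, 0.6]
width: 0.0596
finger_force: 0.0
```

>>> servo_tool:
  moves:
    - {"jaw": 0.5, "xyz": [0, 0, -1], "rotation": [0, 0, 0.97]}
    - {"jaw": 0.5, "xyz": [0, 0, -0.3], "rotation": [0, 0, 0.97]}
    - {"jaw": 0.5, "xyz": [0, 0, 0], "rotation": [0, 0, 0.97]}
    - {"jaw": 0.5, "xyz": [0, 0, 0], "rotation": [0, 0, 0.97]}
    - {"jaw": 0.5, "xyz": [0, 0, 0], "rotation": [0, 0, 0.97]}

```text
time: 48.25
position: [0.7005, -0.0295, 0.148]
orientation: [[0.784, 0.62, -0.001], [0.62, -0.784, 0.001], [-0.001, -0.002, -1.0]]
contact_force: [-0.0, 0.3, 0.3]
width: 0.0426
finger_force: 0.0
```

>>> servo_tool:
  moves:
    - {"jaw": 0.5, "xyz": [0, 0, 0], "rotation": [0, 0, 0.97]}
    - {"jaw": 0.5, "xyz": [0, 0, 0], "rotation": [0, 0, 0.97]}
    - {"jaw": 0.5, "xyz": [0, 0, 0], "rotation": [0, 0, 0.97]}
    - {"jaw": 0.5, "xyz": [0, 0, 0], "rotation": [0, 0, 0.9]}
    - {"jaw": 0.5, "xyz": [0, 0, 0], "rotation": [0, 0, 0]}

```text
time: 48.75
position: [0.7005, -0.0295, 0.1478]
orientation: [[0.995, 0.101, -0.002], [0.101, -0.995, 0.001], [-0.002, -0.001, -1.0]]
contact_force: [-0.1, -0.4, -0.4]
width: 0.0428
finger_force: 0.0
```

```bash
python3 -c "
from h import *
st();plan((.5645,.0067,.12),-84)
s=snap('scene');W=cloud(s);save(s,'g9.png',(200,150,330,250),5)
"
```

```text
t 48.75 p [ 0.7005 -0.0295  0.1478] w 0.0428 F [-0.1 -0.4 -0.4] ff 0.0 q [-0.13  0.69  1.24  0.    1.21  1.34]
[[0.995, 0.101, -0.002], [0.101, -0.995, 0.001], [-0.002, -0.001, -1.0]]
rot units [-0.01  0.01 -0.02] | shift units after rot [-3.29 -1.26  0.69] | before rot [-3.29 -1.24  0.7 ]
```

View pics/g9.png

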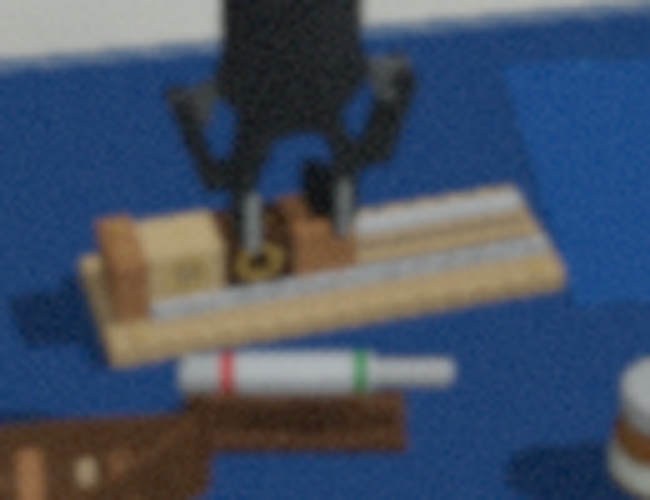

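>>> servo_tool:
  moves:
    - {"jaw": 0.5, "xyz": [-0.82, -0.31, 0], "rotation": [0, 0, -0.02]}
    - {"jaw": 0.5, "xyz": [-0.82, -0.31, 0], "rotation": [0, 0, 0]}
    - {"jaw": 0.5, "xyz": [-0.82, -0.31, 0], "rotation": [0, 0, 0]}
    - {"jaw": 0.5, "xyz": [-0.82, -0.31, 0], "rotation": [0, 0, 0]}
    - {"jaw": 0.5, "xyz": [0, 0, 0.3], "rotation": [0, 0, 0]}
  squeeze: 50

```text
time: 49.3
position: [0.5613, 0.007, 0.1371]
orientation: [[0.994, 0.112, -0.003], [0.112, -0.994, 0.001], [-0.003, -0.001, -1.0]]
contact_force: [0.3, -0.6, -0.5]
width: 0.0427
finger_force: 0.0
```

>>> servo_tool:
  moves:
    - {"jaw": 0.5, "xyz": [0, 0, 0], "rotation": [0, 0, 0]}
    - {"jaw": 0.5, "xyz": [0, 0, 0], "rotation": [0, 0, 0]}

```text
time: 49.5
position: [0.5657, 0.0057, 0.1362]
orientation: [[0.994, 0.109, -0.001], [0.109, -0.994, 0.001], [-0.001, -0.001, -1.0]]
contact_force: [-0.3, -0.8, 0.6]
width: 0.0428
finger_force: 0.0
```

```bash
python3 -c "
from h import *
st();plan((.5645,.0067,.08),-84)"
```

```text
t 49.5 p [0.5657 0.0057 0.1362] w 0.0428 F [-0.3 -0.8  0.6] ff 0.0 q [-0.1   0.54  1.61  0.    0.99  1.37]
[[0.994, 0.109, -0.001], [0.109, -0.994, 0.001], [-0.001, -0.001, -1.0]]
rot units [-0.01  0.01  0.03] | shift units after rot [-0.03 -0.03  1.4 ] | before rot [-0.03 -0.03  1.41]
```

>>> servo_tool:
  moves:
    - {"jaw": 0.5, "xyz": [-0.03, -0.03, 0.7], "rotation": [0, 0, 0.03]}
    - {"jaw": 0.5, "xyz": [0, 0, 0.7], "rotation": [0, 0, 0]}
    - {"jaw": 0.5, "xyz": [0, 0, 0], "rotation": [0, 0, 0]}
    - {"jaw": 0, "xyz": [0, 0, 0], "rotation": [0, 0, 0]}
    - {"jaw": 0, "xyz": [0, 0, 0], "rotation": [0, 0, 0]}

```text
time: 50.0
position: [0.5646, 0.0069, 0.0814]
orientation: [[0.995, 0.102, 0.0], [0.102, -0.995, 0.001], [0.001, -0.001, -1.0]]
contact_force: [0.2, 0.1, 0.4]
width: 0.0146
finger_force: 0.0
```

>>> servo_tool:
  moves:
    - {"jaw": 0, "xyz": [0, 0, 0], "rotation": [0, 0, 0]}
    - {"jaw": 0, "xyz": [0, 0, 0], "rotation": [0, 0, 0]}
    - {"jaw": 0, "xyz": [0, -0.2, 0], "rotation": [0, 0, 0]}
    - {"jaw": 0, "xyz": [0, -0.35, 0], "rotation": [0, 0, 0]}
    - {"jaw": 0, "xyz": [0, -0.35, 0], "rotation": [0, 0, 0]}

```text
time: 50.5
position: [0.5608, 0.0425, 0.0815]
orientation: [[0.995, 0.102, 0.001], [0.102, -0.995, -0.0], [0.001, 0.0, -1.0]]
contact_force: [-0.3, -5.6, 7.3]
width: 0.013
finger_force: 50.7
```

>>> servo_tool:
  moves:
    - {"jaw": 0, "xyz": [0, -0.35, 0], "rotation": [0, 0, 0]}
    - {"jaw": 0, "xyz": [0, -0.35, 0], "rotation": [0, 0, 0]}
    - {"jaw": 0, "xyz": [0, -0.3, 0], "rotation": [0, 0, 0]}
    - {"jaw": 0, "xyz": [0, -0.2, 0], "rotation": [0, 0, 0]}
    - {"jaw": 0, "xyz": [0, 0, 0], "rotation": [0, 0, 0]}

```text
time: 51.0
position: [0.5556, 0.0916, 0.0815]
orientation: [[0.995, 0.103, 0.001], [0.103, -0.995, 0.001], [0.001, -0.001, -1.0]]
contact_force: [-0.6, 5.9, 8.6]
width: 0.0132
finger_force: 50.8
```

>>> servo_tool:
  moves:
    - {"jaw": 0, "xyz": [0, -0.05, 0], "rotation": [0, 0, 0]}
    - {"jaw": 0, "xyz": [0, 0, 0], "rotation": [0, 0, 0]}

```text
time: 51.2
position: [0.5555, 0.0926, 0.0815]
orientation: [[0.995, 0.103, 0.001], [0.103, -0.995, 0.001], [0.001, -0.001, -1.0]]
contact_force: [-0.5, -1.3, 8.1]
width: 0.013
finger_force: 50.8
```

>>> servo_tool:
  moves:
    - {"jaw": 0, "xyz": [0, -0.05, 0], "rotation": [0, 0, 0]}
    - {"jaw": 0, "xyz": [0, 0, 0], "rotation": [0, 0, 0]}

```text
time: 51.4
position: [0.5554, 0.0944, 0.0815]
orientation: [[0.995, 0.103, 0.001], [0.103, -0.995, 0.0], [0.001, -0.0, -1.0]]
contact_force: [-0.7, -3.6, 8.2]
width: 0.0129
finger_force: 50.8
```

>>> servo_tool:
  moves:
    - {"jaw": 0, "xyz": [0, -0.05, 0], "rotation": [0, 0, 0]}
    - {"jaw": 0, "xyz": [0, -0.04, 0], "rotation": [0, 0, 0]}
    - {"jaw": 0, "xyz": [0, 0, 0], "rotation": [0, 0, 0]}

```text
time: 51.7
position: [0.555, 0.0979, 0.0815]
orientation: [[0.995, 0.103, 0.001], [0.103, -0.995, 0.0], [0.001, -0.0, -1.0]]
contact_force: [-1.4, -3.5, 8.4]
width: 0.0131
finger_force: 50.8
```

>>> servo_tool:
  moves:
    - {"jaw": 0, "xyz": [0, -0.03, 0], "rotation": [0, 0, 0]}
    - {"jaw": 0, "xyz": [0, 0, 0], "rotation": [0, 0, 0]}

```text
time: 51.9
position: [0.5549, 0.099, 0.0815]
orientation: [[0.995, 0.102, 0.001], [0.102, -0.995, 0.0], [0.001, -0.0, -1.0]]
contact_force: [-0.7, -4.2, 7.6]
width: 0.0128
finger_force: 50.8
```

```bash
python3 - <<'E'
from h import *
st()
s=snap('scene');W=cloud(s)
P=near(W,.57,-.06,.06,.0545,.062); P=P[P[:,1]>-.107]; print('blocks',rect(P))
s=snap('top');W=cloud(s)
P=near(W,.57,-.06,.06,.0545,.062); P=P[P[:,1]>-.107]; print('blocks',rect(P),len(P))
for z in((.017,.026),(.003,.008)):
    P=near(W,.49,-.314,.17,*z);P=P[P[:,1]<-.2]; print('tray',rect(P))
r=max(env.regions_of('top','tray'),key=lambda d:d['conf']);P=W[r['region']];print(rect(P[~np.isnan(P[:,0])]))
E
```

```text
t 51.9 p [0.5549 0.099  0.0815] w 0.0128 F [-0.7 -4.2  7.6] ff 50.82200288772583 q [0.07 0.62 1.66 0.   0.86 1.54]
[[0.995, 0.102, 0.001], [0.102, -0.995, 0.0], [0.001, -0.0, -1.0]]
blocks (array([577.1, -58.6]), 53.6, 95.6, -0.4)
blocks (array([574.4, -61.2]), 43.8, 99.9, 9.2) 538
tray (array([ 490.6, -339.2]), 248.9, 250.2, 88.3)
tray (array([ 490.8, -341.1]), 281.6, 337.5, 89.9)
(array([ 491.5, -309.5]), 193.0, 250.0, 88.3)
```

>>> servo_tool:
  moves:
    - {"jaw": 0.5, "xyz": [0, 0, 0], "rotation": [0, 0, 0]}
    - {"jaw": 0.5, "xyz": [0, 0, 0], "rotation": [0, 0, 0]}
    - {"jaw": 0.5, "xyz": [0, 0, 0], "rotation": [0, 0, 0]}
    - {"jaw": 0.5, "xyz": [0, 0, -0.8], "rotation": [0, 0, 0]}
    - {"jaw": 1, "xyz": [0, 0, -1], "rotation": [0, 0, 0]}

```text
time: 52.55
position: [0.5529, 0.0993, 0.1517]
orientation: [[0.995, 0.102, -0.005], [0.102, -0.995, 0.001], [-0.005, -0.001, -1.0]]
contact_force: [1.2, 0.5, 0.1]
width: 0.0558
finger_force: 0.0
```

>>> servo_tool:
  moves:
    - {"jaw": 1, "xyz": [0, 0, 0], "rotation": [0, 0, -0.95]}
    - {"jaw": 1, "xyz": [0, 0, 0], "rotation": [0, 0, -0.95]}
    - {"jaw": 1, "xyz": [0, 0, 0], "rotation": [0, 0, -0.95]}
    - {"jaw": 1, "xyz": [0, 0, 0], "rotation": [0, 0, -0.95]}
    - {"jaw": 1, "xyz": [0, 0, 0], "rotation": [0, 0, -0.95]}

```text
time: 53.05
position: [0.554, 0.0994, 0.1522]
orientation: [[0.682, 0.732, -0.002], [0.732, -0.682, 0.001], [-0.0, -0.002, -1.0]]
contact_force: [0.0, -1.4, -0.4]
width: 0.0852
finger_force: 0.0
```

>>> servo_tool:
  moves:
    - {"jaw": 1, "xyz": [0, 0, 0], "rotation": [0, 0, -0.95]}
    - {"jaw": 1, "xyz": [0, 0, 0], "rotation": [0, 0, -0.95]}
    - {"jaw": 1, "xyz": [0, 0, 0], "rotation": [0, 0, -0.95]}
    - {"jaw": 1, "xyz": [0, 0, 0], "rotation": [0, 0, -0.95]}
    - {"jaw": 1, "xyz": [0, 0, 0], "rotation": [0, 0, -0.95]}

```text
time: 53.55
position: [0.554, 0.0994, 0.1522]
orientation: [[0.038, 0.999, -0.002], [0.999, -0.038, 0.001], [0.001, -0.002, -1.0]]
contact_force: [0.4, 0.6, 0.0]
width: 0.0856
finger_force: 0.0
```

>>> servo_tool:
  moves:
    - {"jaw": 1, "xyz": [0, 0, 0], "rotation": [0, 0, -0.95]}
    - {"jaw": 1, "xyz": [0, 0, 0], "rotation": [0, 0, 0]}

```text
time: 53.75
position: [0.554, 0.0994, 0.1522]
orientation: [[-0.102, 0.995, -0.002], [0.995, 0.102, 0.001], [0.001, -0.001, -1.0]]
contact_force: [1.0, -0.1, -0.4]
width: 0.0856
finger_force: 0.0
```

```bash
python3 -c "
from h import *
st();plan((.5707,-.0359,.12),6)
s=snap('scene');W=cloud(s)
J=near(W,.555,.099,.035,.075,.095); print('grip',rect(J))
for q in((.571,-.036),(.5755,-.082)): print(rect(near(W,*q,.02,.0555,.061)))"
```

```text
t 53.75 p [0.554  0.0994 0.1522] w 0.0856 F [ 1.  -0.1 -0.4] ff 0.0 q [ 0.07  0.52  1.61  0.    1.02 -0.03]
[[-0.102, 0.995, -0.002], [0.995, 0.102, 0.001], [0.001, -0.001, -1.0]]
rot units [-0.01 -0.01 -0.02] | shift units after rot [-3.41  0.06  0.81] | before rot [-3.41  0.07  0.8 ]
grip (array([554.9, 100.5]), 14.9, 33.8, -87.2)
(array([571.6, -36.1]), 34.0, 37.9, 80.8)
(array([575.4, -82.8]), 33.7, 38.0, -44.0)
```

>>> servo_tool:
  moves:
    - {"jaw": 1, "xyz": [-0.85, 0.02, 0], "rotation": [0, 0, -0.02]}
    - {"jaw": 1, "xyz": [-0.85, 0.02, 0], "rotation": [0, 0, 0]}
    - {"jaw": 1, "xyz": [-0.85, 0.02, 0], "rotation": [0, 0, 0]}
    - {"jaw": 1, "xyz": [-0.85, 0, 0.2], "rotation": [0, 0, 0]}
    - {"jaw": 1, "xyz": [0, 0, 0.6], "rotation": [0, 0, 0]}

```text
time: 54.3
position: [0.5721, -0.0395, 0.1214]
orientation: [[-0.094, 0.996, 0.003], [0.996, 0.094, -0.0], [-0.001, 0.003, -1.0]]
contact_force: [0.6, 1.0, -0.7]
width: 0.0855
finger_force: 0.0
```

>>> servo_tool:
  moves:
    - {"jaw": 1, "xyz": [0, 0, 0], "rotation": [0, 0, 0]}
    - {"jaw": 1, "xyz": [0, 0, 0], "rotation": [0, 0, 0]}

```text
time: 54.5
position: [0.5698, -0.0354, 0.1201]
orientation: [[-0.099, 0.995, -0.003], [0.995, 0.099, 0.001], [0.001, -0.003, -1.0]]
contact_force: [-0.9, 0.8, 0.6]
width: 0.0854
finger_force: 0.0
```

```bash
python3 -c "
from h import *
st();plan((.5707,-.0359,.047),6)"
```

```text
t 54.5 p [ 0.5698 -0.0354  0.1201] w 0.0854 F [-0.9  0.8  0.6] ff 0.0 q [-0.17  0.57  1.61  0.    0.96 -0.27]
[[-0.099, 0.995, -0.003], [0.995, 0.099, 0.001], [0.001, -0.003, -1.0]]
rot units [-0.02 -0.01 -0.03] | shift units after rot [-0.02  0.02  1.83] | before rot [-0.02  0.03  1.83]
```

>>> servo_tool:
  moves:
    - {"jaw": 1, "xyz": [-0.02, 0.02, 0.8], "rotation": [0, 0, -0.03]}
    - {"jaw": 1, "xyz": [0, 0, 0.7], "rotation": [0, 0, 0]}
    - {"jaw": 1, "xyz": [0, 0, 0.31], "rotation": [0, 0, 0]}
    - {"jaw": 1, "xyz": [0, 0, 0], "rotation": [0, 0, 0]}
    - {"jaw": 0, "xyz": [0, 0, 0], "rotation": [0, 0, 0]}

```text
time: 55.0
position: [0.5715, -0.0361, 0.0488]
orientation: [[-0.106, 0.994, -0.0], [0.994, 0.106, 0.001], [0.001, -0.0, -1.0]]
contact_force: [0.2, -0.6, -0.7]
width: 0.0734
finger_force: 0.0
```

>>> servo_tool:
  moves:
    - {"jaw": 0, "xyz": [0, 0, 0], "rotation": [0, 0, 0]}
    - {"jaw": 0, "xyz": [0, 0, 0], "rotation": [0, 0, 0]}
    - {"jaw": 0, "xyz": [0, 0, 0], "rotation": [0, 0, 0]}
    - {"jaw": 0, "xyz": [0, 0, 0], "rotation": [0, 0, 0]}

```text
time: 55.4
position: [0.5711, -0.0364, 0.0488]
orientation: [[-0.106, 0.994, -0.001], [0.994, 0.106, 0.001], [0.001, -0.001, -1.0]]
contact_force: [-4.0, 0.5, 12.9]
width: 0.0392
finger_force: 48.9
```

>>> servo_tool:
  moves:
    - {"jaw": 0, "xyz": [0, 0, -0.4], "rotation": [0, 0, 0]}
    - {"jaw": 0, "xyz": [0, 0, -0.8], "rotation": [0, 0, 0]}
    - {"jaw": 0, "xyz": [0, 0, -0.9], "rotation": [0, 0, 0]}
    - {"jaw": 0, "xyz": [0, 0, -0.2], "rotation": [0, 0, 0]}
    - {"jaw": 0, "xyz": [0, 0, 0], "rotation": [0, 0, 0]}

```text
time: 55.9
position: [0.5719, -0.0366, 0.1413]
orientation: [[-0.106, 0.994, 0.002], [0.994, 0.106, 0.0], [0.0, 0.002, -1.0]]
contact_force: [0.1, -0.3, 0.3]
width: 0.039
finger_force: 51.0
```

```bash
python3 -c "
from h import *
st();plan((.54,-.311,.14),0)
s=snap('scene');W=cloud(s)
for q in((.571,-.036),(.5755,-.082)): P=near(W,*q,.02,.0555,.061);print(len(P))"
```

```text
t 55.9 p [ 0.5719 -0.0366  0.1413] w 0.039 F [ 0.1 -0.3  0.3] ff 51.00022408179939 q [-0.17  0.54  1.59  0.    1.   -0.28]
[[-0.106, 0.994, 0.002], [0.994, 0.106, 0.0], [0.0, 0.002, -1.0]]
rot units [ 0.01 -0.    0.71] | shift units after rot [-6.86 -0.8   0.03] | before rot [-6.74 -1.52  0.03]
0
55
```

>>> servo_tool:
  moves:
    - {"jaw": 0, "xyz": [0, 0, 0], "rotation": [0, 0, 0.71]}
    - {"jaw": 0, "xyz": [-0.98, -0.11, 0], "rotation": [0, 0, 0]}
    - {"jaw": 0, "xyz": [-0.98, -0.11, 0], "rotation": [0, 0, 0]}
    - {"jaw": 0, "xyz": [-0.98, -0.12, 0], "rotation": [0, 0, 0]}
    - {"jaw": 0, "xyz": [-0.98, -0.11, 0], "rotation": [0, 0, 0]}

```text
time: 56.45
position: [0.5519, -0.1944, 0.1379]
orientation: [[-0.0, 1.0, -0.004], [1.0, 0.0, 0.002], [0.002, -0.004, -1.0]]
contact_force: [1.3, -0.0, -0.6]
width: 0.0388
finger_force: 51.0
```

>>> servo_tool:
  moves:
    - {"jaw": 0, "xyz": [-0.98, -0.12, 0], "rotation": [0, 0, 0]}
    - {"jaw": 0, "xyz": [-0.98, -0.11, 0], "rotation": [0, 0, 0]}
    - {"jaw": 0, "xyz": [-0.98, -0.12, 0], "rotation": [0, 0, 0]}
    - {"jaw": 0, "xyz": [0, 0, 0], "rotation": [0, 0, 0]}
    - {"jaw": 0, "xyz": [0, 0, 0], "rotation": [0, 0, 0]}

```text
time: 56.95
position: [0.5381, -0.3112, 0.1377]
orientation: [[0.002, 1.0, -0.003], [1.0, -0.002, 0.002], [0.002, -0.003, -1.0]]
contact_force: [-0.9, 1.6, 0.7]
width: 0.0391
finger_force: 51.0
```

```bash
python3 -c "
from h import *
st();plan((.54,-.311,.0415),0)"
```

```text
t 56.95 p [ 0.5381 -0.3112  0.1377] w 0.0391 F [-0.9  1.6  0.7] ff 50.978878419846296 q [-0.62  0.61  1.47  0.    1.07 -0.62]
[[0.002, 1.0, -0.003], [1.0, -0.002, 0.002], [0.002, -0.003, -1.0]]
rot units [-0.02 -0.02 -0.01] | shift units after rot [0.   0.05 2.41] | before rot [-0.    0.06  2.41]
```

>>> servo_tool:
  moves:
    - {"jaw": 0, "xyz": [0, 0, 0.9], "rotation": [0, 0, 0]}
    - {"jaw": 0, "xyz": [0, 0, 0.9], "rotation": [0, 0, 0]}
    - {"jaw": 0, "xyz": [0, 0, 0.5], "rotation": [0, 0, 0]}
    - {"jaw": 0, "xyz": [0, 0, 0.1], "rotation": [0, 0, 0]}
    - {"jaw": 0, "xyz": [0, 0, 0], "rotation": [0, 0, 0]}

```text
time: 57.45
position: [0.5387, -0.3097, 0.0428]
orientation: [[-0.001, 1.0, -0.003], [1.0, 0.001, 0.002], [0.002, -0.003, -1.0]]
contact_force: [0.3, -0.0, -0.4]
width: 0.0391
finger_force: 51.0
```

>>> servo_tool:
  moves:
    - {"jaw": 0, "xyz": [0, 0, 0], "rotation": [0, 0, 0]}
    - {"jaw": 0, "xyz": [0, 0, 0], "rotation": [0, 0, 0]}

```text
time: 57.65
position: [0.5396, -0.3109, 0.0447]
orientation: [[-0.0, 1.0, 0.0], [1.0, 0.0, -0.0], [-0.0, 0.0, -1.0]]
contact_force: [0.2, 0.1, -0.0]
width: 0.0392
finger_force: 51.0
```

>>> servo_tool:
  moves:
    - {"jaw": 0, "xyz": [0, 0, 0.08], "rotation": [0, 0, 0]}
    - {"jaw": 0, "xyz": [0, 0, 0.05], "rotation": [0, 0, 0]}
    - {"jaw": 0, "xyz": [0, 0, 0], "rotation": [0, 0, 0]}

```text
time: 57.95
position: [0.5391, -0.311, 0.0389]
orientation: [[0.0, 1.0, -0.001], [1.0, -0.0, 0.0], [0.0, -0.001, -1.0]]
contact_force: [-1.6, 0.3, 7.6]
width: 0.039
finger_force: 51.9
```

>>> servo_tool:
  moves:
    - {"jaw": 0, "xyz": [0, 0, 0.03], "rotation": [0, 0, 0]}
    - {"jaw": 0, "xyz": [0, 0, 0], "rotation": [0, 0, 0]}

```text
time: 58.15
position: [0.5391, -0.311, 0.0387]
orientation: [[0.0, 1.0, -0.0], [1.0, -0.0, 0.0], [0.0, -0.0, -1.0]]
contact_force: [-8.0, 3.8, 27.8]
width: 0.0391
finger_force: 54.0
```

>>> servo_tool:
  moves:
    - {"jaw": 1, "xyz": [0, 0, -0.02], "rotation": [0, 0, 0]}
    - {"jaw": 1, "xyz": [0, 0, 0], "rotation": [0, 0, 0]}
    - {"jaw": 1, "xyz": [0, 0, 0], "rotation": [0, 0, 0]}
    - {"jaw": 1, "xyz": [0, 0, 0], "rotation": [0, 0, 0]}
    - {"jaw": 1, "xyz": [0, 0, -0.6], "rotation": [0, 0, 0]}

```text
time: 58.65
position: [0.5375, -0.3098, 0.0595]
orientation: [[0.0, 1.0, -0.005], [1.0, -0.0, 0.004], [0.004, -0.005, -1.0]]
contact_force: [0.6, -0.0, 0.4]
width: 0.0851
finger_force: 0.0
```

>>> servo_tool:
  moves:
    - {"jaw": 1, "xyz": [0, 0, -1], "rotation": [0, 0, 0]}
    - {"jaw": 1, "xyz": [0, 0, -0.9], "rotation": [0, 0, 0]}
    - {"jaw": 1, "xyz": [0, 0, 0], "rotation": [0, 0, 0]}
    - {"jaw": 1, "xyz": [0, 0, 0], "rotation": [0, 0, 0]}

```text
time: 59.05
position: [0.5393, -0.311, 0.1384]
orientation: [[-0.0, 1.0, -0.0], [1.0, 0.0, 0.0], [0.0, -0.0, -1.0]]
contact_force: [0.2, 0.1, -1.3]
width: 0.0854
finger_force: 0.0
```

```bash
python3 -c "
from h import *
st();plan((.5755,-.082,.13),6)
s=snap('scene');W=cloud(s)
for q in((.54,-.311,.04),(.5755,-.082,.055)): P=near(W,*q[:2],.03,q[2],q[2]+.01);print(len(P),rect(P))"
```

```text
t 59.05 p [ 0.5393 -0.311   0.1384] w 0.0854 F [ 0.2  0.1 -1.3] ff 0.0 q [-0.62  0.6   1.47 -0.    1.07 -0.62]
[[-0.0, 1.0, -0.0], [1.0, 0.0, 0.0], [0.0, -0.0, -1.0]]
rot units [-0.  -0.  -0.7] | shift units after rot [5.6  1.5  0.21] | before rot [5.73 0.9  0.21]
127 (array([ 539.6, -307.8]), 42.8, 46.4, 89.3)
118 (array([577.5, -83.7]), 46.0, 55.0, 3.8)
```

>>> servo_tool:
  moves:
    - {"jaw": 1, "xyz": [0, 0, 0], "rotation": [0, 0, -0.7]}
    - {"jaw": 1, "xyz": [0.93, 0.25, 0], "rotation": [0, 0, 0]}
    - {"jaw": 1, "xyz": [0.93, 0.25, 0], "rotation": [0, 0, 0]}
    - {"jaw": 1, "xyz": [0.93, 0.25, 0], "rotation": [0, 0, 0]}
    - {"jaw": 1, "xyz": [0.93, 0.25, 0], "rotation": [0, 0, 0]}

```text
time: 59.6
position: [0.5625, -0.157, 0.1364]
orientation: [[-0.104, 0.995, -0.004], [0.995, 0.104, 0.002], [0.002, -0.004, -1.0]]
contact_force: [1.0, -0.4, -0.5]
width: 0.0853
finger_force: 0.0
```

>>> servo_tool:
  moves:
    - {"jaw": 1, "xyz": [0.93, 0.25, 0], "rotation": [0, 0, 0]}
    - {"jaw": 1, "xyz": [0.95, 0.25, 0], "rotation": [0, 0, 0]}
    - {"jaw": 1, "xyz": [0, 0, 0.3], "rotation": [0, 0, 0]}
    - {"jaw": 1, "xyz": [0, 0, 0], "rotation": [0, 0, 0]}
    - {"jaw": 1, "xyz": [0, 0, 0], "rotation": [0, 0, 0]}

```text
time: 60.1
position: [0.5746, -0.0824, 0.125]
orientation: [[-0.104, 0.995, -0.004], [0.995, 0.104, 0.001], [0.002, -0.003, -1.0]]
contact_force: [0.7, -0.9, -0.2]
width: 0.0852
finger_force: 0.0
```

```bash
python3 -c "
from h import *
st();plan((.5752,-.0817,.047),6)"
```

```text
t 60.1 p [ 0.5746 -0.0824  0.125 ] w 0.0852 F [ 0.7 -0.9 -0.2] ff 0.0 q [-0.25  0.57  1.58  0.    0.99 -0.35]
[[-0.104, 0.995, -0.004], [0.995, 0.104, 0.001], [0.002, -0.003, -1.0]]
rot units [-0.02 -0.01 -0.  ] | shift units after rot [0.02 0.02 1.95] | before rot [0.01 0.02 1.95]
```

>>> servo_tool:
  moves:
    - {"jaw": 1, "xyz": [0.02, 0.02, 0.9], "rotation": [0, 0, 0]}
    - {"jaw": 1, "xyz": [0, 0, 0.7], "rotation": [0, 0, 0]}
    - {"jaw": 1, "xyz": [0, 0, 0.33], "rotation": [0, 0, 0]}
    - {"jaw": 1, "xyz": [0, 0, 0], "rotation": [0, 0, 0]}
    - {"jaw": 0, "xyz": [0, 0, 0], "rotation": [0, 0, 0]}

```text
time: 60.6
position: [0.5762, -0.0815, 0.0495]
orientation: [[-0.104, 0.995, -0.001], [0.995, 0.104, 0.001], [0.001, -0.001, -1.0]]
contact_force: [0.0, -0.5, 0.1]
width: 0.0732
finger_force: 0.0
```

>>> servo_tool:
  moves:
    - {"jaw": 0, "xyz": [0, 0, 0], "rotation": [0, 0, 0]}
    - {"jaw": 0, "xyz": [0, 0, 0], "rotation": [0, 0, 0]}
    - {"jaw": 0, "xyz": [0, 0, 0], "rotation": [0, 0, 0]}
    - {"jaw": 0, "xyz": [0, 0, 0], "rotation": [0, 0, 0]}

```text
time: 61.0
position: [0.576, -0.081, 0.05]
orientation: [[-0.105, 0.994, -0.001], [0.994, 0.105, 0.0], [0.0, -0.001, -1.0]]
contact_force: [-4.3, -1.7, 10.9]
width: 0.039
finger_force: 49.1
```

>>> servo_tool:
  moves:
    - {"jaw": 0, "xyz": [0, 0, -0.4], "rotation": [0, 0, 0]}
    - {"jaw": 0, "xyz": [0, 0, -0.8], "rotation": [0, 0, 0]}
    - {"jaw": 0, "xyz": [0, 0, -0.9], "rotation": [0, 0, 0]}
    - {"jaw": 0, "xyz": [0, 0, -0.2], "rotation": [0, 0, 0]}
    - {"jaw": 0, "xyz": [0, 0, 0], "rotation": [0, 0, 0]}

```text
time: 61.5
position: [0.5768, -0.0811, 0.1425]
orientation: [[-0.105, 0.994, 0.002], [0.994, 0.105, 0.0], [-0.0, 0.002, -1.0]]
contact_force: [-0.3, 0.2, -1.8]
width: 0.0389
finger_force: 50.9
```

```bash
python3 -c "
from h import *
st();plan((.445,-.311,.14),0)
s=snap('scene');W=cloud(s)
for q in((.5755,-.075),(.54,-.311)): P=near(W,*q,.02,.04,.061);print(len(P))"
```

```text
t 61.5 p [ 0.5768 -0.0811  0.1425] w 0.0389 F [-0.3  0.2 -1.8] ff 50.85020267195432 q [-0.24  0.55  1.57  0.    1.02 -0.35]
[[-0.105, 0.994, 0.002], [0.994, 0.105, 0.0], [-0.0, 0.002, -1.0]]
rot units [ 0.01 -0.    0.7 ] | shift units after rot [-5.75 -3.3   0.06] | before rot [-5.37 -3.88  0.06]
0
83
```

>>> servo_tool:
  moves:
    - {"jaw": 0, "xyz": [0, 0, 0], "rotation": [0, 0, 0.7]}
    - {"jaw": 0, "xyz": [-0.82, -0.47, 0], "rotation": [0, 0, 0]}
    - {"jaw": 0, "xyz": [-0.82, -0.47, 0], "rotation": [0, 0, 0]}
    - {"jaw": 0, "xyz": [-0.82, -0.47, 0], "rotation": [0, 0, 0]}
    - {"jaw": 0, "xyz": [-0.82, -0.47, 0], "rotation": [0, 0, 0]}

```text
time: 62.05
position: [0.4992, -0.2128, 0.1393]
orientation: [[-0.0, 1.0, -0.004], [1.0, 0.0, 0.002], [0.002, -0.004, -1.0]]
contact_force: [0.1, -0.2, -0.9]
width: 0.0389
finger_force: 50.8
```

>>> servo_tool:
  moves:
    - {"jaw": 0, "xyz": [-0.82, -0.47, 0], "rotation": [0, 0, 0]}
    - {"jaw": 0, "xyz": [-0.82, -0.47, 0], "rotation": [0, 0, 0]}
    - {"jaw": 0, "xyz": [-0.82, -0.47, 0], "rotation": [0, 0, 0]}
    - {"jaw": 0, "xyz": [0, 0, 0], "rotation": [0, 0, 0]}
    - {"jaw": 0, "xyz": [0, 0, 0], "rotation": [0, 0, 0]}

```text
time: 62.55
position: [0.4435, -0.3106, 0.1396]
orientation: [[0.002, 1.0, -0.003], [1.0, -0.002, 0.002], [0.002, -0.003, -1.0]]
contact_force: [-0.3, 0.5, -1.5]
width: 0.0391
finger_force: 50.8
```

```bash
python3 -c "
from h import *
st();plan((.445,-.311,.045),0)"
```

```text
t 62.55 p [ 0.4435 -0.3106  0.1396] w 0.0391 F [-0.3  0.5 -1.5] ff 50.827556339772855 q [-0.72  0.51  1.67 -0.    0.97 -0.72]
[[0.002, 1.0, -0.003], [1.0, -0.002, 0.002], [0.002, -0.003, -1.0]]
rot units [-0.02 -0.02 -0.01] | shift units after rot [-0.01  0.04  2.36] | before rot [-0.02  0.05  2.36]
```

>>> servo_tool:
  moves:
    - {"jaw": 0, "xyz": [0, 0, 0.9], "rotation": [0, 0, 0]}
    - {"jaw": 0, "xyz": [0, 0, 0.9], "rotation": [0, 0, 0]}
    - {"jaw": 0, "xyz": [0, 0, 0.54], "rotation": [0, 0, 0]}
    - {"jaw": 0, "xyz": [0, 0, 0], "rotation": [0, 0, 0]}
    - {"jaw": 0, "xyz": [0, 0, 0], "rotation": [0, 0, 0]}

```text
time: 63.05
position: [0.4445, -0.3096, 0.0471]
orientation: [[-0.001, 1.0, -0.002], [1.0, 0.001, 0.002], [0.002, -0.002, -1.0]]
contact_force: [-0.2, -0.9, -0.6]
width: 0.039
finger_force: 50.8
```

>>> servo_tool:
  moves:
    - {"jaw": 0, "xyz": [0, 0, 0.08], "rotation": [0, 0, 0]}
    - {"jaw": 0, "xyz": [0, 0, 0], "rotation": [0, 0, 0]}
    - {"jaw": 0, "xyz": [0, 0, 0], "rotation": [0, 0, 0]}

```text
time: 63.35
position: [0.4446, -0.3106, 0.0447]
orientation: [[-0.0, 1.0, -0.001], [1.0, 0.0, 0.0], [0.0, -0.001, -1.0]]
contact_force: [0.4, -0.6, -1.1]
width: 0.0394
finger_force: 50.8
```

>>> servo_tool:
  moves:
    - {"jaw": 0, "xyz": [0, 0, 0.07], "rotation": [0, 0, 0]}
    - {"jaw": 0, "xyz": [0, 0, 0.04], "rotation": [0, 0, 0]}
    - {"jaw": 0, "xyz": [0, 0, 0], "rotation": [0, 0, 0]}

```text
time: 63.65
position: [0.4443, -0.3106, 0.04]
orientation: [[0.0, 1.0, -0.001], [1.0, -0.0, 0.001], [0.001, -0.001, -1.0]]
contact_force: [-1.6, 1.8, 10.1]
width: 0.0391
finger_force: 51.8
```

>>> servo_tool:
  moves:
    - {"jaw": 0, "xyz": [0, 0, 0.01], "rotation": [0, 0, 0]}
    - {"jaw": 0, "xyz": [0, 0, 0], "rotation": [0, 0, 0]}

```text
time: 63.85
position: [0.4443, -0.3106, 0.0399]
orientation: [[0.0, 1.0, -0.001], [1.0, -0.0, 0.0], [0.0, -0.001, -1.0]]
contact_force: [-4.3, 1.7, 17.6]
width: 0.0389
finger_force: 52.8
```

Seated; release, rise, and check everything.

>>> servo_tool:
  moves:
    - {"jaw": 1, "xyz": [0, 0, -0.01], "rotation": [0, 0, 0]}
    - {"jaw": 1, "xyz": [0, 0, 0], "rotation": [0, 0, 0]}
    - {"jaw": 1, "xyz": [0, 0, 0], "rotation": [0, 0, 0]}
    - {"jaw": 1, "xyz": [0, 0, 0], "rotation": [0, 0, 0]}
    - {"jaw": 1, "xyz": [0, 0, -0.6], "rotation": [0, 0, 0]}

```text
time: 64.35
position: [0.4431, -0.3095, 0.0617]
orientation: [[0.0, 1.0, -0.005], [1.0, -0.0, 0.004], [0.004, -0.005, -1.0]]
contact_force: [1.1, 0.3, 0.7]
width: 0.0854
finger_force: 0.0
```

>>> servo_tool:
  moves:
    - {"jaw": 1, "xyz": [0, 0, -1], "rotation": [0, 0, 0]}
    - {"jaw": 1, "xyz": [0, 0, -1], "rotation": [0, 0, 0]}
    - {"jaw": 1, "xyz": [0, 0, -1], "rotation": [0, 0, 0]}
    - {"jaw": 1, "xyz": [0, 0, -1], "rotation": [0, 0, 0]}
    - {"jaw": 1, "xyz": [0, 0, 0], "rotation": [0, 0, 0]}

```text
time: 64.85
position: [0.4462, -0.3121, 0.2286]
orientation: [[0.0, 1.0, 0.005], [1.0, 0.0, -0.004], [-0.004, 0.005, -1.0]]
contact_force: [-0.4, -0.4, -1.6]
width: 0.0853
finger_force: 0.0
```

```bash
python3 - <<'E'
from h import *
st()
s=snap('scene');W=cloud(s);save(s,'fin.png',(100,130,400,290),2.6)
for q in((.54,-.311),(.4445,-.311)): P=near(W,*q,.035,.042,.055);print(len(P),rect(P),np.median(P[:,2]))
J=near(W,.555,.099,.035,.075,.095); print('grip',rect(J))
P=near(W,.705,-.025,.11,.0395,.056); P=P[(P[:,0]>.66)&(P[:,0]<.75)]; print('gauge',rect(P))
E
```

```text
t 64.85 p [ 0.4462 -0.3121  0.2286] w 0.0853 F [-0.4 -0.4 -1.6] ff 0.0 q [-0.72  0.4   1.57 -0.    1.17 -0.72]
[[0.0, 1.0, 0.005], [1.0, 0.0, -0.004], [-0.004, 0.005, -1.0]]
133 (array([ 539.4, -307.9]), 43.1, 48.1, 88.9) 0.04650099805530769
111 (array([ 446., -308.]), 44.3, 48.2, -89.4) 0.04609830704674233
grip (array([555.3,  98.7]), 13.4, 36.6, -77.7)
gauge (array([707.9, -17.9]), 28.1, 154.6, -7.4)
```

View pics/fin.png

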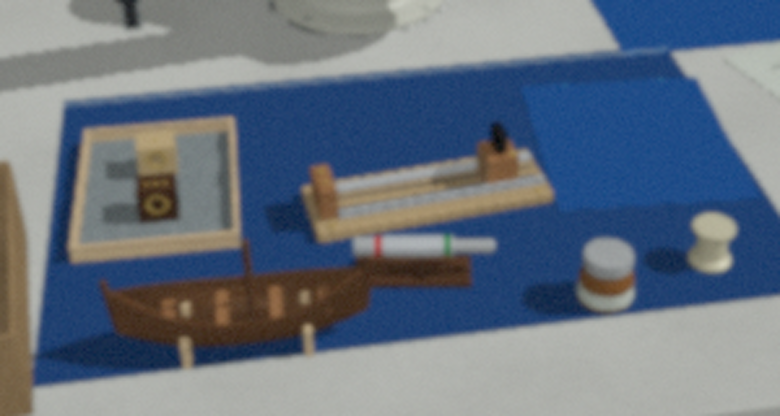

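```bash
python3 - <<'E'
from h import *
for n in('scene','top'):
    s=snap(n);W=cloud(s)
    P=near(W,.705,-.025,.11,.0425,.056); P=P[(P[:,0]>.66)&(P[:,0]<.75)]; c=P.mean(0)
    d=np.linalg.svd(P[:,:2]-c[:2],full_matrices=False)[2][0]; d*=np.sign(d[1]); t=(P[:,:2]-c[:2])@d
    print(n,np.degrees(np.arctan2(d[1],d[0])),c[:2]+d*(t.min()+.065),np.ptp(t),np.percentile(P[:,2],95),rect(P))
E
```

```text
scene 80.82353004772861 [ 0.70552697 -0.02981389] 0.1550867880171693 0.052608618844292986 (array([706.9, -17.3]), 23.9, 155.2, -8.4)
top 80.22360864294194 [ 0.7006015  -0.02909084] 0.15426514167109032 0.0536442823127358 (array([703.4, -17.3]), 22.7, 154.3, -9.4)
```

The gauge is seated where it started (0.7006, -0.029, 80.2°). I'm handing in.

```bash
python3 -c "
from bench import env
print(env.finish_job())"
```

```text
the job is handed in; nothing more can be done
None
```

I gauged the two blocks on the mat, fore then mizzen (main was absent): the go end went fully home and the no-go end was refused in both. The gauge is back in its rest, the jaw is slid back and both blocks stand in the tray. I handed the job in at about 65 s; the hand-in returned no verdict.

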